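# Move the wet board to the other fold-away hook

### The arm

A 6-joint arm with a two-finger parallel gripper is mounted at the origin on a cart in front of the work surface, level with it; the furniture and walls round the work are solid. World frame = base frame: x ahead of the robot, y to its left, z up, the work surface at z = 0. Lengths are in mm, angles in rad, forces in N, time in s.
With the tool pointing down it reaches from about 350 to 975 mm from the base axis. Payload 7.1 kg.
Tool frame: the origin (TCP) lies on the mounting face of the last link; the fingertips stand 182 mm ahead of it and the grasp point (between the pads) lies 163 mm ahead of it (ctrl.tcp_to_tips is the distance from the TCP to the fingertips, in mm); z points along the fingers, y is the direction in which the jaws open and shut (so a half turn about z gives the same grasp; the last joint's range is limited). The gripper opens to 88 mm and grips with 3 to 60 N. Pads are 20 mm wide; open, the fingers measure 115 mm over their backs; the gripper's body (75 mm by 178 mm) begins 61 mm behind the grasp point.
Start: joints at [1.317, 0.423, 1.63, -0, 1.089, -0.019], TCP at [145.374, 607.843, 404.675] pointing down, gripper open.
Joint ranges: [-3, 3], [-0.9, 2.11], [0.09, 2.58], [-1.31, 4.45], [0.11, 2.69], [-2.54, 2.54]. Speed limits (rad/s): [2.39, 2.39, 3.01, 3.14, 3.14, 3.14].

### API

Orientations are given as a rotation vector (axis times angle).
In Python, from workcell import ctrl gives the robot as it stands. The module is installed in compiled form; this text tells all that it offers.
- The arm moves only by the tool send_rows, never from a script. Its argument "commands" is a list of rows, each an object with "translation": the shift along the world's x, y, z normalised to -1 to 1, where 1 is 0.1 m, a list of three; "twist": the turn, a rotation vector about the world's x, y, z normalised to -1 to 1, where 1 is 0.5 rad, a list of three. A call has exactly 10 rows; each row is the pose to reach, as a shift and turn from the pose commanded when the call began; what a row does not reach only later rows make up. A row lasts 1/10 s, in which the tool goes at most 50 mm and 8.59 degrees, less where a joint would pass 70% of its speed; a pose out of reach is approached as far as the arm can. A call with a number of a shift or a turn outside -1 to 1 is refused whole. A call with a gripper value outside its range is refused whole. "grip" is the closure, from -1 (fully open) to 1 (shut), set as the call begins (left out, the last holds). The fingers move at their own pace and stop on an object; the grip force is fixed at half the most. Time passes only in rows, so rows that repeat a pose let the fingers close, or fill a call up. It gives the time, the measured TCP pose, the force and the opening at its end, in the units of the state.
- ctrl.get_obs(): the state, without advancing time (a new reading comes with each control period).
- ctrl.get_image(name): name is "scene" or "top" or "wrist"; returns a dict with "img" (400x640x3 uint8, red, green, blue), "intrinsics" (3x3 intrinsics, pixels), "dist" ([k1, k2, p1, p2, k3] as OpenCV has them; the pictures are not rectified), "cam_to_world" (4x4, takes a point from camera to world coordinates). Camera axes: x right, y down, z forward; pixel columns grow to the right and rows downward; lengths in mm; the calibration is good to about 2 mm. A picture is of the moment at which its call begins. There is no depth.
- ctrl.close_job(): hands the job in, once; it reports no verdict.
The state is a dict: "t": time; "qpos": joint angles; "qvel": joint speeds; "joint_torque": joint torques, N m; "ee_pos": TCP position; "orientation": TCP orientation; "ft_force": force on the tool from outside, world axes, zero at the start; "moment": the same for the moment, N m; "width": finger opening in mm.
Only numpy, scipy, OpenCV 4.12 (cv2) and the standard library are available. Lean on these libraries where they do the work, as an engineer would, in place of code of your own. Each camera call takes 0.05 s, during which the arm holds its last target. There are 200 camera calls.

### The job

The wet cutting board is dripping over the open onion pan. Swing the empty folded hook out until its arm drops and locks, hang the board on it without touching the pan, then fold the emptied hook back along the rail until it drops and locks too, so the pan can be lifted straight out. The arms lift and turn; feel for the locks and never force an arm sideways against its lock or stop.

Things in the scene. Friction and masses are not known exactly. Their poses are not given: they have to be found in the camera images.
- spare_arm: the swinging arm of the empty, at first folded, hook. Origin on its upright hinge axis, in the middle of the bar's height; its y axis points along the bar to the nose, z up. The bar is round, 10 mm thick, and 80 mm long from the hinge axis to the nose. A round hub (21 mm across) sits at the hinge.
- spare_nose (a point): a point on the nose of the empty, at first folded, hook: the nose is an upright round steel post, 12 mm thick, at the end of the bar, from 6 mm below to 24 mm above the bar's axis (19 mm of it stand clear above the bar); this point lies on the post's axis, 15 mm above the bar's axis (9 mm below the post's top).
- spare_pivot (a point): point on the hinge axis of the empty, at first folded, hook, fixed to its bracket, at the height of the bar's axis when the arm is seated down (so the nose point is 15 mm higher than this point when locked, 21 mm when the key rides on the land). Its x axis points square to the rail, away from the robot; y along the rail, to the left.
- spare_turn (a joint): turn of the empty, at first folded, hook's arm about its upright hinge (rad): 0 = folded, bar along the rail pointing left; grows anticlockwise seen from above; about 1.57 = swung out square from the rail, towards the robot. Locked, it has 0.05 rad of play either way.
- loaded_arm: the swinging arm of the other, at first swung out and carrying the board, hook. Origin on its upright hinge axis, in the middle of the bar's height; its y axis points along the bar to the nose, z up. The bar is round, 10 mm thick, and 80 mm long from the hinge axis to the nose. A round hub (21 mm across) sits at the hinge.
- loaded_nose (a point): a point on the nose of the other, at first swung out and carrying the board, hook: the nose is an upright round steel post, 12 mm thick, at the end of the bar, from 6 mm below to 24 mm above the bar's axis (19 mm of it stand clear above the bar); this point lies on the post's axis, 15 mm above the bar's axis (9 mm below the post's top).
- loaded_pivot (a point): point on the hinge axis of the other, at first swung out and carrying the board, hook, fixed to its bracket, at the height of the bar's axis when the arm is seated down (so the nose point is 15 mm higher than this point when locked, 21 mm when the key rides on the land). Its x axis points square to the rail, away from the robot; y along the rail, to the left.
- loaded_turn (a joint): turn of the other, at first swung out and carrying the board, hook's arm about its upright hinge (rad): 0 = folded, bar along the rail pointing left; grows anticlockwise seen from above; about 1.57 = swung out square from the rail, towards the robot. Locked, it has 0.05 rad of play either way.
- spare_collar: the empty hook's index collar under the hub, 44 mm across. Lock, alike on both hooks: a spring presses the arm down and a key under the hub sits in a notch 6 mm deep. To turn the arm, lift it 6 mm or more (upper stop at 9 mm; 6 N at first, 9 N at the top) and turn it over 0.3 rad; let down there, the key rides on a flat land and the arm turns with under 1.5 N at the nose.
- spare_bracket: the empty hook's bracket on the rail (same frame as its pivot point). The far notch sits on a ring clamped by hand, 1.27 to 1.87 rad from the first notch, which cannot be seen: turn until felt. There the spring drops the arm 6 mm and the notch's far wall stops the turn, if nothing holds the arm up; held up, it passes over onto more land. Turn ends at 2.0 and -0.4 rad.
- loaded_collar: the other hook's index collar, same lock. This arm starts in its swung-out notch at 1.57 rad; its folded notch lies anywhere from -0.25 to 0.25 rad and is felt for in the same way. On both hooks 1 N sideways at the nose loads the key with 4 N; it bends above 60 N (15 N at the nose).
- board: small white plastic cutting board, upright, 140 mm wide (its y), 190 mm high (its z), 12 mm thick (its x), about 0.3 kg. Origin at the centre of its round 40 mm hanging hole, mid-width, 70 mm below the top edge.
- board_hole (a point): centre of the board's hanging hole, mid-thickness. Hanging, the top of the hole rests on the bar and this point is 15 mm below the bar's axis; to pass over the nose it must be 6 to 14 mm above the bar's axis.
- board_top (a point): middle of the board's top edge, mid-thickness (grip it here across the thickness, fingers at most 28 mm down: the nose's top is 31 mm below the edge while the board hangs)
- rail: free-standing stainless rail along y (its own frame), 580 mm long, on two posts; its strip is 36 mm high with its top 14 mm below the hooks' bars and 28 mm behind their hinge axes. Fixed. Origin on the worktop under the strip's middle; the bars lie 235 mm above the worktop.
- onion_pan: open steel pan of sliced onion, 322 x 174 x 64 mm, on the worktop under the board's first hook; origin at the centre of its underside; its rim is about 36 mm below the hanging board. Leave alone.
- shaker: salt shaker, 44 mm wide, 90 mm high, behind the rail; origin at the centre of its underside. Leave alone.
- cup_sauce: steel portion cup of sauce, 61 mm wide, 37 mm high, behind the rail; origin at the centre of its underside. Leave alone.

How it is judged (in metres and radians):
On the way, in this order (a step that is already met when the one before it is completed fails the run):
1. the empty hook is swung out (turn over 1.15 rad) and its arm has dropped into the notch, while the board still hangs on the other hook (value of joint spare_turn above 1.15 rad and z of spare_nose in the frame of spare_pivot below 0.0175 m and contact force between board and loaded_arm above 1 N), for 0.2 s.
2. the board hangs by its hole on that hook's bar, between hub and nose, let go (value of joint spare_turn above 1.15 rad and z of spare_nose in the frame of spare_pivot below 0.0175 m and y of board_hole in the frame of spare_arm between 0.012 and 0.076 m and z of board_hole in the frame of spare_arm between -0.021 and -0.009 m and x of board_hole in the frame of spare_arm between -0.012 and 0.012 m and contact force between board and spare_arm above 1 N and contact force between board and the fingers below 0.2 N), for 0.2 s.
At the end, for the whole second after the job is handed in: The board hangs at rest by its hole on the once empty hook, which is swung out (turn over 1.15 rad) and dropped into its notch (nose point less than 17.5 mm above the pivot point); the hook that carried the board is folded (turn within 0.35 rad of 0) and dropped into its notch in the same way (all of step 2 and value of joint loaded_turn between -0.35 and 0.35 rad and z of loaded_nose in the frame of loaded_pivot below 0.0175 m and linear speed of board below 0.03 m/s); the robot touches nothing.
It fails at once if an arm is forced against its lock, land or stop: key load over 60 N (about 15 N sideways at the nose) (contact force between spare_arm and spare_collar above 60 N or contact force between loaded_arm and loaded_collar above 60 N).
It fails at once if the board touches the onion pan (contact force between board and onion_pan above 0.3 N).
It fails at once if the pan, the shaker or the sauce cup is moved more than 20 mm (distance of any of onion_pan, shaker, cup_sauce from where it was at the start of the episode above 0.02 m).
It also fails if it takes over 72 s, if anything falls off the work surface, if the arm or the gripper's body presses on something with over 40 N, if the wrist force passes 120 N, or if a joint passes its speed limit or range.

## Working session

There is one attempt and no reset: what is moved stays moved. The work goes in short steps, Python scripts to look and compute and a tool call to move; the robot and the scene stay as the last step left them, time stands still between calls to the robot, and variables do not carry over. Pictures are saved under pics/ and viewed, about 8 in all and at most 12, crops included, and the job is handed in when it is done.

Besides the shell and the picture viewer there is one more tool, called after "Call:" as name(argument=value, ...), one argument or row to a line, values as JSON. send_rows: Moves the arm, as the interface text tells. Its arguments: {"type":"object","properties":{"commands":{"type":"array","items":{"type":"object","properties":{"translation":{"type":"array","items":{"type":"number"}},"twist":{"type":"array","items":{"type":"number"}}}}},"grip":{"type":"number"}},"required":["commands"]}

```bash
mkdir -p pics
cat > h.py <<'E'
from workcell import ctrl
import numpy as np, cv2
def snap(name,out):
    d=ctrl.get_image(name); cv2.imwrite(f'pics/{out}.png',d['img'][:,:,::-1]); np.savez(f'pics/{out}.npz',K=d['intrinsics'],D=d['dist'],T=d['cam_to_world']); return d
def ray(out,uv):
    z=np.load(f'pics/{out}.npz'); p=cv2.undistortPoints(np.array([[uv]],float),np.array(z['K'],float),np.array(z['D'],float))[0,0]
    T=z['T']; return T[:3,3], T[:3,:3]@np.array([p[0],p[1],1.])
def onz(out,uv,h):
    o,d=ray(out,uv); return o+d*(h-o[2])/d[2]
def tri(a,ua,b,ub):
    o1,d1=ray(a,ua);o2,d2=ray(b,ub); s=np.linalg.lstsq(np.c_[d1,-d2],o2-o1,rcond=None)[0]
    p,q=o1+s[0]*d1,o2+s[1]*d2; return (p+q)/2,np.linalg.norm(p-q)
def proj(out,P):
    z=np.load(f'pics/{out}.npz');T=np.linalg.inv(z['T']);r=cv2.Rodrigues(T[:3,:3])[0]
    return cv2.projectPoints(np.array(P,float).reshape(-1,3),r,T[:3,3].copy(),np.array(z['K'],float),np.array(z['D'],float))[0].reshape(-1,2)
E
python3 - <<'E'
from h import *
for n in('scene','top','wrist'):
    d=snap(n,n+'0'); print(n,d['cam_to_world'].round(2).tolist(),d['intrinsics'][0][0])
a=[cv2.imread(f'pics/{n}0.png') for n in('scene','top','wrist')]
o=ctrl.get_obs();print(o)
E
```

```text
scene [[-0.88, -0.32, 0.35, 301.63], [-0.48, 0.56, -0.68, 682.0], [0.02, -0.77, -0.64, 825.92], [0.0, 0.0, 0.0, 1.0]] 448.41480289613395
top [[-0.12, -0.97, 0.21, 458.15], [-0.99, 0.12, -0.02, 42.33], [-0.0, -0.21, -0.98, 1071.89], [0.0, 0.0, 0.0, 1.0]] 465.55756335143786
wrist [[0.23, 0.93, 0.27, 70.14], [0.97, -0.22, -0.07, 625.77], [-0.0, 0.28, -0.96, 384.06], [0.0, 0.0, 0.0, 1.0]] 341.1312167009359
{'t': 0.15, 'qpos': array([ 1.31699816e+00,  4.23635978e-01,  1.63049246e+00,  1.68500040e-05,
        1.08857415e+00, -1.90110103e-02]), 'qvel': array([-0.00021554, -0.00223512, -0.00348695,  0.00116538, -0.00109459,
        0.00012683]), 'joint_torque': array([-4.08600890e-04, -5.44986999e+01, -2.73920524e+01,  6.43417519e-02,
        2.05700041e-02, -7.29588737e-05]), 'ee_pos': array([145.32411586, 607.65215182, 404.10710004]), 'orientation': array([-3.67949028e-01, -3.11980348e+00,  1.72401523e-03]), 'ft_force': array([ 0.22477612, -0.06646027, -0.91148977]), 'moment': array([-0.0405761 ,  0.01184503,  0.01785016]), 'width': 87.99034694904202}
```

View pics/scene0.png

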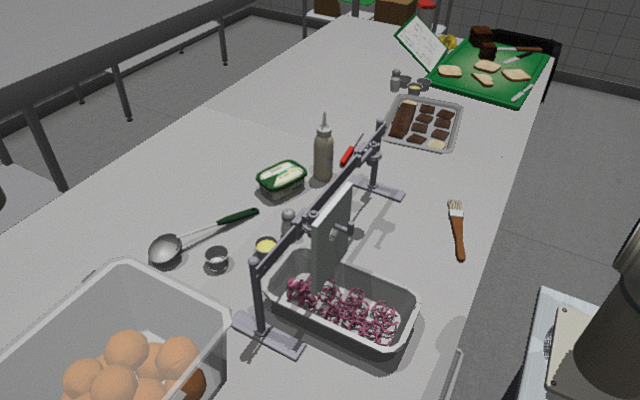

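View pics/top0.png

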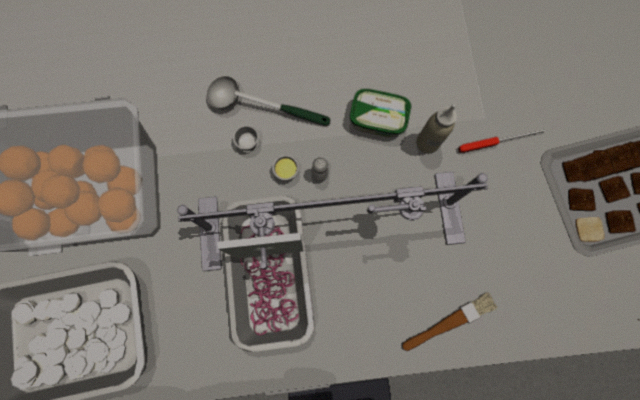

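Run:
```python
from h import *
a=cv2.imread('pics/top0.png');
c1=cv2.resize(a[180:290,205:305],None,fx=4,fy=4,interpolation=2)
c2=cv2.resize(a[180:240,350:450],None,fx=4,fy=4,interpolation=2)
o=np.zeros((600,800,3),np.uint8);o[:440,:400]=c1;o[:240,400:]=c2
s=cv2.imread('pics/scene0.png');o[240:600,400:800]=cv2.resize(s[130:265,290:440],(400,360),interpolation=2)
cv2.imwrite('pics/c0.png',o)
for uv in[(415,208),(370,210),(262,222),(263,258),(183,211),(482,180)]: print(uv,onz('top0',uv,240).round(1))
```

```text
(415, 208) [ 598.6 -158.2  240. ]
(370, 210) [604.8 -76.7 240. ]
(262, 222) [606.8 120.3 240. ]
(263, 258) [542.1 124.8 240. ]
(183, 211) [644.4 260.2 240. ]
(482, 180) [ 635.4 -288.   240. ]
```

View pics/c0.png

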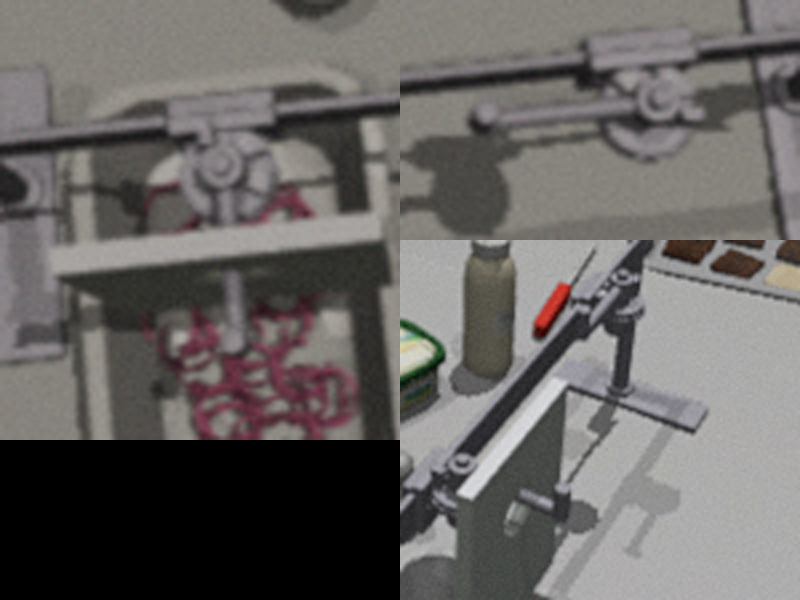

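Run:
```python
from h import *
hub=lambda uv:onz('top0',uv,250)
S=hub((415,204.5));SN=onz('top0',(371.2,208.8),259);L=hub((260.2,221.2));LN=onz('top0',(264.2,265),255)
print('spare',S.round(1),SN.round(1),np.linalg.norm((SN-S)[:2]));print('loaded',L.round(1),LN.round(1),np.linalg.norm((LN-L)[:2]))
# board top edge corners, z=290 (front/back edges in crop)
for uv in[(50,262),(52,284),(380,216),(385,237)]: print(onz('top0',(205+uv[0]/4,180+uv[1]/4),290).round(1))
u=L-S;print('yaw of hinge line',np.arctan2(-u[0],u[1]))
for n,P in(('nose',SN),('hub',S),('lnose',LN)): print(n,proj('scene0',P).round(1))
```

```text
spare [ 603.2 -156.9  250. ] [603.4 -76.4 259. ] 80.4289123132276
loaded [606.8 122.4 250. ] [528.3 122.4 255. ] 78.54214537105507
[567.2 193.5 290. ]
[557.9 193.4 290. ]
[569.5  53.9 290. ]
[560.4  52.8 290. ]
yaw of hinge line -0.01285404915234141
nose [[360.3 155. ]]
hub [[374.4 141. ]]
lnose [[352.2 222.3]]
```

Call:
send_rows(
  commands=[
    {"translation": [0,0,0.4],"twist": [0,0,0]},
    {"translation": [0,0,0.8],"twist": [0,0,0]},
    {"translation": [0.1,-0.1,1],"twist": [0,0,-0.1]},
    {"translation": [0.2,-0.3,1],"twist": [0,0,-0.2]},
    {"translation": [0.3,-0.5,1],"twist": [0,0,-0.4]},
    {"translation": [0.4,-0.7,1],"twist": [0,0,-0.5]},
    {"translation": [0.5,-0.8,1],"twist": [0,0,-0.7]},
    {"translation": [0.6,-0.9,1],"twist": [0,0,-0.8]},
    {"translation": [0.6,-1,1],"twist": [0,0,-0.9]},
    {"translation": [0.6,-1,1],"twist": [0,0,-0.9]},
  ],
)

```text
t: 1.15
ee_pos: [205.8, 507.0, 504.5]
orientation: [1.056, 2.959, -0.001]
ft_force: [0.2, -0.1, 0.8]
width: 88.3
```

Call:
send_rows(
  commands=[
    {"translation": [0.07,-0.1,0],"twist": [0,0,-0.04]},
    {"translation": [0.14,-0.2,0],"twist": [0,0,-0.08]},
    {"translation": [0.21,-0.3,0],"twist": [0,0,-0.12]},
    {"translation": [0.28,-0.4,0],"twist": [0,0,-0.16]},
    {"translation": [0.35,-0.5,0],"twist": [0,0,-0.2]},
    {"translation": [0.42,-0.6,0],"twist": [0,0,-0.24]},
    {"translation": [0.49,-0.7,0],"twist": [0,0,-0.28]},
    {"translation": [0.56,-0.8,0],"twist": [0,0,-0.3]},
    {"translation": [0.63,-0.9,0],"twist": [0,0,-0.3]},
    {"translation": [0.7,-1,0],"twist": [0,0,-0.3]},
  ],
)

```text
t: 2.15
ee_pos: [275.9, 407.0, 504.7]
orientation: [-1.273, -2.872, -0.0]
ft_force: [0.7, 0.3, -0.5]
width: 87.9
```

Call:
send_rows(
  commands=[
    {"translation": [0.07,-0.1,0],"twist": [0,0,-0.04]},
    {"translation": [0.14,-0.2,0],"twist": [0,0,-0.08]},
    {"translation": [0.21,-0.3,0],"twist": [0,0,-0.12]},
    {"translation": [0.28,-0.4,0],"twist": [0,0,-0.16]},
    {"translation": [0.35,-0.5,0],"twist": [0,0,-0.2]},
    {"translation": [0.42,-0.6,0],"twist": [0,0,-0.24]},
    {"translation": [0.49,-0.7,0],"twist": [0,0,-0.28]},
    {"translation": [0.56,-0.8,0],"twist": [0,0,-0.3]},
    {"translation": [0.63,-0.9,0],"twist": [0,0,-0.3]},
    {"translation": [0.7,-1,0],"twist": [0,0,-0.3]},
  ],
)

```text
t: 3.15
ee_pos: [346.0, 307.0, 504.7]
orientation: [1.485, 2.768, -0.0]
ft_force: [-0.2, 0.3, 0.5]
width: 87.8
```

Call:
send_rows(
  commands=[
    {"translation": [0.07,-0.1,0],"twist": [0,0,-0.04]},
    {"translation": [0.14,-0.2,0],"twist": [0,0,-0.08]},
    {"translation": [0.21,-0.3,0],"twist": [0,0,-0.12]},
    {"translation": [0.28,-0.4,0],"twist": [0,0,-0.16]},
    {"translation": [0.35,-0.5,0],"twist": [0,0,-0.2]},
    {"translation": [0.42,-0.6,0],"twist": [0,0,-0.24]},
    {"translation": [0.49,-0.7,0],"twist": [0,0,-0.28]},
    {"translation": [0.56,-0.8,0],"twist": [0,0,-0.3]},
    {"translation": [0.63,-0.9,0],"twist": [0,0,-0.3]},
    {"translation": [0.7,-1,0],"twist": [0,0,-0.3]},
  ],
)

```text
t: 4.15
ee_pos: [415.9, 207.0, 504.7]
orientation: [-1.688, -2.649, 0.0]
ft_force: [0.5, 0.0, -0.3]
width: 87.8
```

Call:
send_rows(
  commands=[
    {"translation": [0.07,-0.1,0],"twist": [0,0,-0.04]},
    {"translation": [0.14,-0.2,0],"twist": [0,0,-0.08]},
    {"translation": [0.21,-0.3,0],"twist": [0,0,-0.12]},
    {"translation": [0.28,-0.4,0],"twist": [0,0,-0.16]},
    {"translation": [0.35,-0.5,0],"twist": [0,0,-0.2]},
    {"translation": [0.42,-0.6,0],"twist": [0,0,-0.24]},
    {"translation": [0.49,-0.7,0],"twist": [0,0,-0.28]},
    {"translation": [0.56,-0.8,0],"twist": [0,0,-0.3]},
    {"translation": [0.63,-0.9,0],"twist": [0,0,-0.3]},
    {"translation": [0.7,-1,0],"twist": [0,0,-0.3]},
  ],
)

```text
t: 5.15
ee_pos: [486.0, 107.0, 504.7]
orientation: [-1.882, -2.515, -0.0]
ft_force: [-0.0, -0.6, -0.2]
width: 87.7
```

Call:
send_rows(
  commands=[
    {"translation": [0.06,-0.1,0],"twist": [0,0,-0.04]},
    {"translation": [0.12,-0.2,0],"twist": [0,0,-0.08]},
    {"translation": [0.18,-0.3,0],"twist": [0,0,-0.12]},
    {"translation": [0.24,-0.4,0],"twist": [0,0,-0.16]},
    {"translation": [0.3,-0.5,0],"twist": [0,0,-0.2]},
    {"translation": [0.36,-0.6,0],"twist": [0,0,-0.24]},
    {"translation": [0.42,-0.7,0],"twist": [0,0,-0.28]},
    {"translation": [0.48,-0.8,0],"twist": [0,0,-0.3]},
    {"translation": [0.54,-0.9,0],"twist": [0,0,-0.3]},
    {"translation": [0.6,-1,0],"twist": [0,0,-0.3]},
  ],
)

```text
t: 6.15
ee_pos: [545.9, 7.0, 504.6]
orientation: [-2.065, -2.367, 0.0]
ft_force: [0.7, -0.5, -0.3]
width: 87.6
```

Call:
send_rows(
  commands=[
    {"translation": [0.1,-0.1,0],"twist": [0,0,-0.05]},
    {"translation": [0.2,-0.2,0],"twist": [0,0,-0.1]},
    {"translation": [0.3,-0.4,0],"twist": [0,0,-0.15]},
    {"translation": [0.4,-0.5,0],"twist": [0,0,-0.2]},
    {"translation": [0.5,-0.7,0],"twist": [0,0,-0.25]},
    {"translation": [0.575,-0.83,0],"twist": [0,0,-0.27]},
    {"translation": [0.575,-0.83,0],"twist": [0,0,-0.27]},
    {"translation": [0.575,-0.83,0],"twist": [0,0,-0.27]},
    {"translation": [0.575,-0.83,0],"twist": [0,0,-0.27]},
    {"translation": [0.575,-0.83,0],"twist": [0,0,-0.27]},
  ],
  grip=0.1,
)

```text
t: 7.15
ee_pos: [602.6, -74.4, 504.8]
orientation: [-2.219, -2.223, -0.0]
ft_force: [0.7, -0.7, -0.5]
width: 39.5
```

Run:
```python
from h import *
d=snap('wrist','w1');print(d['cam_to_world'].round(2).tolist());o=ctrl.get_obs();print(o['ee_pos'],o['orientation'],o['width'])
print(proj('w1',[[603.4,-76.4,259],[603.2,-156.9,245]]))
```

```text
[[1.0, 0.0, 0.0, 602.11], [0.0, -0.96, -0.28, 2.75], [0.0, 0.28, -0.96, 484.88], [0.0, 0.0, 0.0, 1.0]]
[602.62498178 -74.52196239 504.8414011 ] [-2.21938937e+00 -2.22340144e+00 -1.49771590e-04] 39.33604264991331
[[317.57573141 223.37518922]
 [316.95499009 311.28130871]]
```

View pics/w1.png

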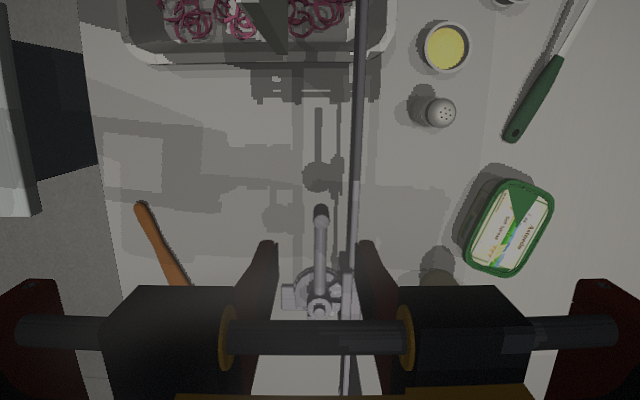

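Call:
send_rows(
  commands=[
    {"translation": [0.02,-0.01,-0.1],"twist": [0,0,0]},
    {"translation": [0.024,-0.015,-0.2],"twist": [0,0,0]},
    {"translation": [0.024,-0.015,-0.35],"twist": [0,0,0]},
    {"translation": [0.024,-0.015,-0.5],"twist": [0,0,0]},
    {"translation": [0.024,-0.015,-0.65],"twist": [0,0,0]},
    {"translation": [0.024,-0.015,-0.75],"twist": [0,0,0]},
    {"translation": [0.024,-0.015,-0.8],"twist": [0,0,0]},
    {"translation": [0.024,-0.015,-0.8],"twist": [0,0,0]},
    {"translation": [0.024,-0.015,-0.8],"twist": [0,0,0]},
    {"translation": [0.024,-0.015,-0.8],"twist": [0,0,0]},
  ],
)

```text
t: 8.2
ee_pos: [605.5, -76.7, 425.4]
orientation: [2.22, 2.222, 0.001]
ft_force: [0.5, -0.1, 0.6]
width: 39.5
```

Run:
```python
from h import *
d=snap('wrist','w2');print(d['cam_to_world'].round(2).tolist());o=ctrl.get_obs();print(o['ee_pos'],o['ft_force'],o['width'])
a=cv2.imread('pics/w2.png');cv2.imwrite('pics/w2c.png',a[150:400,150:500])
```

```text
[[1.0, 0.0, 0.0, 605.12], [0.0, -0.96, -0.28, 0.52], [0.0, 0.28, -0.96, 405.49], [0.0, 0.0, 0.0, 1.0]]
[605.46702335 -76.7037787  425.44448329] [-0.13801057 -0.910348   -0.18304566] 39.964353436089745
```

View pics/w2c.png

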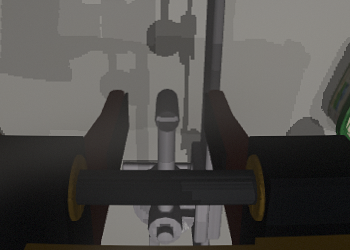

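Call:
send_rows(
  commands=[
    {"translation": [0,0,0],"twist": [0,0,0]},
    {"translation": [0,0,0],"twist": [0,0,0]},
    {"translation": [0,0,0],"twist": [0,0,0]},
    {"translation": [0,0,0],"twist": [0,0,0]},
    {"translation": [0,0,0],"twist": [0,0,0]},
    {"translation": [0,0,0],"twist": [0,0,0]},
    {"translation": [0,0,0.02],"twist": [0,0,0]},
    {"translation": [0,0,0.04],"twist": [0,0,0]},
    {"translation": [0,0,0.06],"twist": [0,0,0]},
    {"translation": [0,0,0.075],"twist": [0,0,0]},
  ],
  grip=1,
)

```text
t: 9.25
ee_pos: [605.0, -76.7, 431.5]
orientation: [-2.219, -2.222, 0.002]
ft_force: [0.3, -1.2, -8.8]
width: 10.9
```

Call:
send_rows(
  commands=[
    {"translation": [-0.01,0,0.005],"twist": [0,0,0.02]},
    {"translation": [-0.04,0,0.005],"twist": [0,0,0.1]},
    {"translation": [-0.08,-0.003,0.005],"twist": [0,0,0.2]},
    {"translation": [-0.12,-0.0075,0.005],"twist": [0,0,0.3]},
    {"translation": [-0.159,-0.014,0.005],"twist": [0,0,0.4]},
    {"translation": [-0.198,-0.022,0.005],"twist": [0,0,0.5]},
    {"translation": [-0.237,-0.033,0.005],"twist": [0,0,0.6]},
    {"translation": [-0.275,-0.045,0.005],"twist": [0,0,0.7]},
    {"translation": [-0.312,-0.059,0.005],"twist": [0,0,0.8]},
    {"translation": [-0.349,-0.075,0.005],"twist": [0,0,0.9]},
  ],
)

```text
t: 10.25
ee_pos: [570.4, -84.5, 432.8]
orientation: [1.664, 2.663, -0.0]
ft_force: [2.1, -2.9, -9.5]
width: 10.8
```

Call:
send_rows(
  commands=[
    {"translation": [-0.036,-0.018,0],"twist": [0,0,0.1]},
    {"translation": [-0.071,-0.037,0],"twist": [0,0,0.2]},
    {"translation": [-0.105,-0.059,0],"twist": [0,0,0.3]},
    {"translation": [-0.137,-0.082,0],"twist": [0,0,0.4]},
    {"translation": [-0.169,-0.106,0],"twist": [0,0,0.5]},
    {"translation": [-0.199,-0.132,0],"twist": [0,0,0.6]},
    {"translation": [-0.228,-0.16,0],"twist": [0,0,0.7]},
    {"translation": [-0.256,-0.189,-0.005],"twist": [0,0,0.8]},
    {"translation": [-0.282,-0.219,-0.01],"twist": [0,0,0.9]},
    {"translation": [-0.306,-0.251,-0.015],"twist": [0,0,1]},
  ],
)

```text
t: 11.25
ee_pos: [540.2, -109.6, 431.8]
orientation: [0.953, 2.99, 0.0]
ft_force: [2.8, -1.7, -8.3]
width: 10.8
```

Call:
send_rows(
  commands=[
    {"translation": [0,0,0],"twist": [0,0,0]},
    {"translation": [0,0,0],"twist": [0,0,0]},
    {"translation": [0,0,0],"twist": [0,0,0]},
    {"translation": [0,0,0],"twist": [0,0,0]},
    {"translation": [0,0,0],"twist": [0,0,0]},
    {"translation": [0,0,0.04],"twist": [0,0,0]},
    {"translation": [0,0,0.08],"twist": [0,0,0]},
    {"translation": [0,0,0.12],"twist": [0,0,0]},
    {"translation": [0,0,0.12],"twist": [0,0,0]},
    {"translation": [0,0,0.12],"twist": [0,0,0]},
  ],
  grip=0.32,
)

```text
t: 12.25
ee_pos: [539.8, -109.3, 443.4]
orientation: [0.958, 2.991, 0.0]
ft_force: [0.0, -0.8, 0.2]
width: 30.2
```

Call:
send_rows(
  commands=[
    {"translation": [-0.023,-0.033,0],"twist": [0,0,0.1]},
    {"translation": [-0.044,-0.067,0],"twist": [0,0,0.2]},
    {"translation": [-0.064,-0.102,0],"twist": [0,0,0.3]},
    {"translation": [-0.081,-0.137,0],"twist": [0,0,0.4]},
    {"translation": [-0.097,-0.174,0],"twist": [0,0,0.5]},
    {"translation": [-0.111,-0.212,0],"twist": [0,0,0.6]},
    {"translation": [-0.123,-0.25,0],"twist": [0,0,0.7]},
    {"translation": [-0.134,-0.288,0],"twist": [0,0,0.8]},
    {"translation": [-0.14,-0.32,0],"twist": [0,0,0.88]},
    {"translation": [-0.145,-0.343,0],"twist": [0,0,0.94]},
  ],
)

```text
t: 13.25
ee_pos: [525.3, -143.6, 442.9]
orientation: [-0.233, -3.133, -0.001]
ft_force: [0.5, 1.0, 0.2]
width: 29.9
```

Call:
send_rows(
  commands=[
    {"translation": [-0.004,-0.024,0.005],"twist": [0,0,0.06]},
    {"translation": [-0.006,-0.047,0.005],"twist": [0,0,0.12]},
    {"translation": [-0.009,-0.071,0.005],"twist": [0,0,0.18]},
    {"translation": [-0.01,-0.095,0.005],"twist": [0,0,0.24]},
    {"translation": [-0.011,-0.119,0.005],"twist": [0,0,0.3]},
    {"translation": [-0.011,-0.143,0.005],"twist": [0,0,0.36]},
    {"translation": [-0.01,-0.167,0.005],"twist": [0,0,0.42]},
    {"translation": [-0.008,-0.191,0.005],"twist": [0,0,0.48]},
    {"translation": [-0.006,-0.215,0.005],"twist": [0,0,0.54]},
    {"translation": [-0.003,-0.239,0.005],"twist": [0,0,0.6]},
  ],
)

```text
t: 14.25
ee_pos: [524.9, -167.6, 443.4]
orientation: [0.238, -3.132, -0.0]
ft_force: [0.7, 0.5, 0.8]
width: 29.7
```

Run:
```python
from h import *
snap('wrist','w3');snap('top','t3');o=ctrl.get_obs();print(o['ee_pos'],o['ft_force'],o['width'])
a=cv2.imread('pics/w3.png');t=cv2.imread('pics/t3.png')
c=np.vstack([cv2.resize(a[100:400,100:540],(660,450)),np.zeros((1,660,3),np.uint8)])
cv2.imwrite('pics/w3c.png',c)
```

```text
[ 524.9273681  -167.6415524   443.47411804] [-0.31529984 -0.13700201  0.2523106 ] 29.688410668050054
```

View pics/w3c.png

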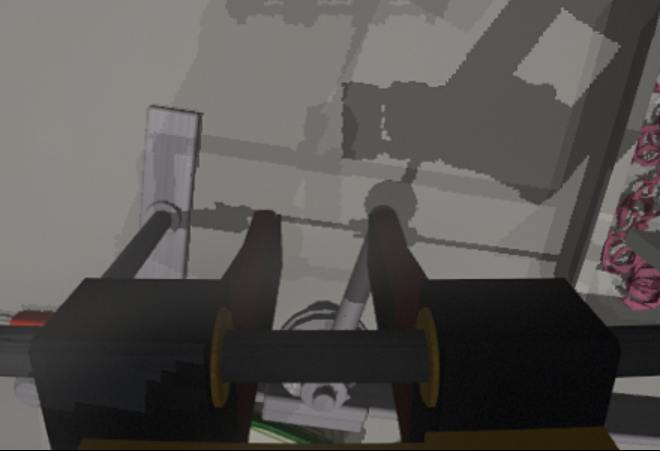

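Call:
send_rows(
  commands=[
    {"translation": [0.004,-0.024,0],"twist": [0,0,0.06]},
    {"translation": [0.008,-0.047,0],"twist": [0,0,0.12]},
    {"translation": [0.013,-0.071,0],"twist": [0,0,0.18]},
    {"translation": [0.019,-0.094,0],"twist": [0,0,0.24]},
    {"translation": [0.025,-0.117,0],"twist": [0,0,0.3]},
    {"translation": [0.032,-0.14,0],"twist": [0,0,0.36]},
    {"translation": [0.04,-0.163,0],"twist": [0,0,0.42]},
    {"translation": [0.049,-0.185,0],"twist": [0,0,0.48]},
    {"translation": [0.058,-0.208,0],"twist": [0,0,0.54]},
    {"translation": [0.067,-0.229,0],"twist": [0,0,0.6]},
  ],
)

```text
t: 15.35
ee_pos: [531.7, -190.3, 443.5]
orientation: [0.702, -3.062, -0.0]
ft_force: [-0.5, -0.6, 0.4]
width: 30.0
```

Run:
```python
from h import *
snap('wrist','w4');o=ctrl.get_obs();print(o['ee_pos'],o['ft_force'],o['width'])
snap('top','t4');snap('scene','s4')
a=cv2.imread('pics/w4.png');b=cv2.imread('pics/s4.png');t=cv2.imread('pics/t4.png')
c=np.zeros((600,800,3),np.uint8);c[:300,:440]=a[100:400,100:540]
c[300:600,:400]=cv2.resize(b[110:210,310:443],(400,300),interpolation=2)
c[300:600,400:]=cv2.resize(t[180:280,340:473],(400,300),interpolation=2)
cv2.imwrite('pics/w4c.png',c)
```

```text
[ 531.77315998 -190.55940089  443.55006295] [-0.58501315  0.51621042  0.97077701] 29.7450689786117
```

View pics/w4c.png

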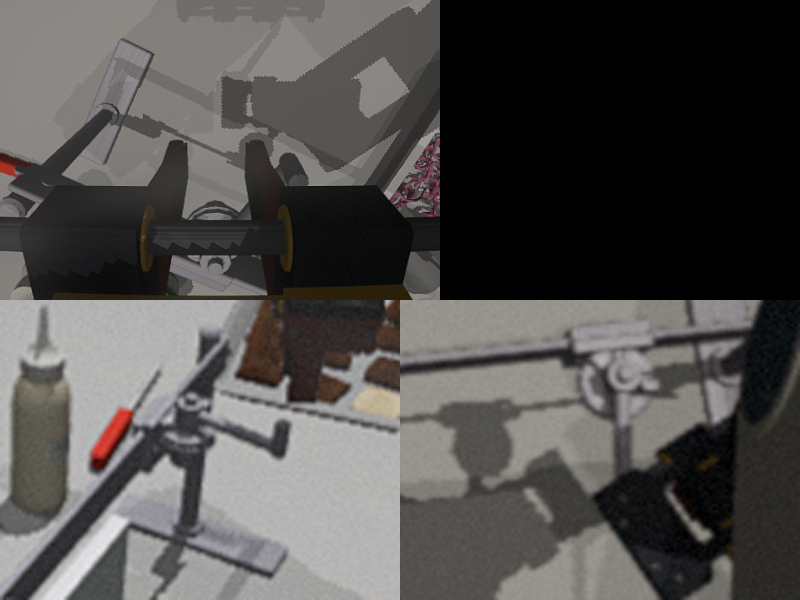

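Run:
```python
from h import *
N=onz('w4',(390,257),259);N2=onz('s4',(404,152.3),259);print(N,N2, tri('w4',(390,257),'s4',(404,152.3)))
S=np.array([604,-156.7])
for P in(N,N2):
    d=P[:2]-S;print(np.hypot(*d),np.arctan2(-d[0],d[1])+.013)
a=onz('top0',(340+222/3,180+100/3),235);a=onz('t4',(340+224/3,180+95/3),240);b=onz('t4',(340+222/3,180+170/3),240);d=b-a;print(a,b,np.arctan2(-d[0],d[1])+.013)
t=1.6
for t in(1.45,1.5,1.55,1.6):
  Q=[604-80*np.sin(t-.013),-156.7+80*np.cos(t-.013),259];print(t,proj('w4',Q),proj('s4',Q),proj('s4',Q[:2]+[265]))
```

```text
[ 514.02223945 -154.9383648   259.        ] [ 523.04766826 -134.89757779  259.        ] (array([ 522.50811578, -149.39347265,  247.5935889 ]), np.float64(9.323668340212011))
89.99500403543851 1.5642202654836264
83.83689896175004 1.3207144784316103
[ 591.96588373 -156.46553726  240.        ] [ 547.15656473 -147.6169977   240.        ] 1.3888337079225823
1.45 [[394.53762946 279.77139692]] [[405.03380617 149.63461034]] [[405.40189899 147.41209884]]
1.5 [[388.57016212 276.30139914]] [[405.83070148 148.82277714]] [[406.20083547 146.60290048]]
1.55 [[382.34149199 273.08784038]] [[406.54267766 147.98648658]] [[406.91448894 145.76931735]]
1.6 [[375.87053606 270.14491862]] [[407.16846873 147.12820264]] [[407.54159382 144.91380687]]
```

Call:
send_rows(
  commands=[
    {"translation": [0,0,0.15],"twist": [0,0,-0.05]},
    {"translation": [0,0,0.3],"twist": [0,0,-0.1]},
    {"translation": [0,0,0.5],"twist": [0,0,-0.2]},
    {"translation": [0,0.05,0.7],"twist": [0,0,-0.35]},
    {"translation": [0,0.1,0.9],"twist": [0,0,-0.5]},
    {"translation": [0,0.15,1],"twist": [0,0,-0.65]},
    {"translation": [0,0.2,1],"twist": [0,0,-0.8]},
    {"translation": [0,0.3,1],"twist": [0,0,-0.9]},
    {"translation": [0,0.3,1],"twist": [0,0,-1]},
    {"translation": [0,0.3,1],"twist": [0,0,-1]},
  ],
  grip=-0.1,
)

```text
t: 16.5
ee_pos: [531.6, -159.9, 543.6]
orientation: [-0.08, -3.14, -0.0]
ft_force: [0.3, -0.2, -0.5]
width: 48.4
```

Run:
```python
from h import *
snap('wrist','w5');snap('top','t5')
a=cv2.imread('pics/w5.png');t=cv2.imread('pics/t5.png')
c=np.zeros((600,800,3),np.uint8);c[:400,:]=cv2.resize(a[100:400,0:600],(800,400));c[400:600,:266]=cv2.resize(t[180:280,340:473],(266,200),interpolation=2)
cv2.imwrite('pics/w5c.png',c)
```

```text
(no output)
```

View pics/w5c.png

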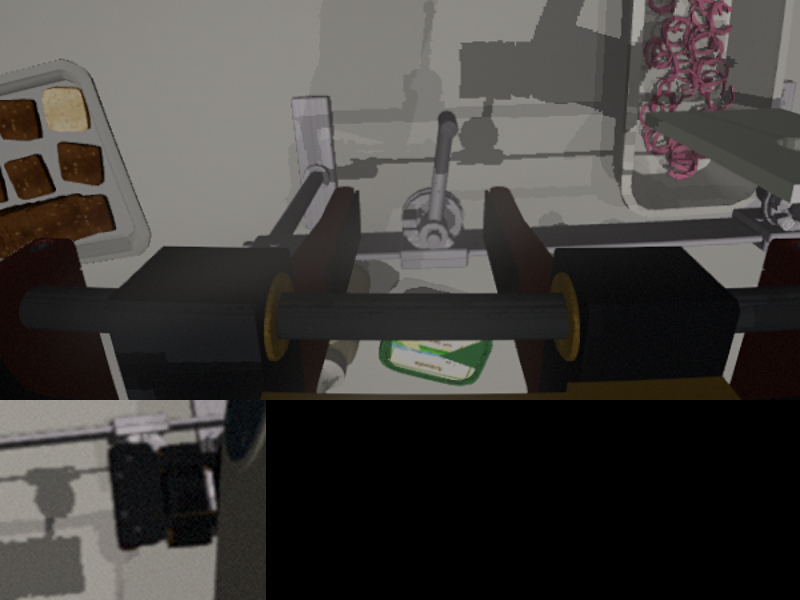

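Run:
```python
from h import *
H=onz('w5',(325.5,277),248);N=onz('w5',(334.8,195),259);d=N-H;print(H,N,np.hypot(d[0],d[1]),np.arctan2(-d[0],d[1])+.013)
```

```text
[ 602.60349885 -154.73825041  248.        ] [ 523.94809583 -144.19411612  259.        ] 79.35900196426846 1.4505359973676397
```

Call:
send_rows(
  commands=[
    {"translation": [0,0.1,0],"twist": [0,0,-0.1]},
    {"translation": [0,0.2,0],"twist": [0,0,-0.2]},
    {"translation": [0,0.3,0],"twist": [0,0,-0.3]},
    {"translation": [0,0.4,0],"twist": [0,0,-0.4]},
    {"translation": [0,0.5,0],"twist": [0,0,-0.5]},
    {"translation": [0,0.6,0],"twist": [0,0,-0.6]},
    {"translation": [0,0.7,0],"twist": [0,0,-0.7]},
    {"translation": [0,0.8,0],"twist": [0,0,-0.8]},
    {"translation": [0,0.9,0],"twist": [0,0,-0.9]},
    {"translation": [0,1,0],"twist": [0,0,-1]},
  ],
)

```text
t: 17.6
ee_pos: [531.6, -60.1, 543.6]
orientation: [-0.855, -3.023, 0.0]
ft_force: [-0.4, 0.5, 1.0]
width: 48.5
```

Call:
send_rows(
  commands=[
    {"translation": [0,0.1,0],"twist": [0,0,-0.1]},
    {"translation": [0,0.2,0],"twist": [0,0,-0.2]},
    {"translation": [0.05,0.3,0],"twist": [0,0,-0.3]},
    {"translation": [0.1,0.4,0],"twist": [0,0,-0.4]},
    {"translation": [0.15,0.5,0],"twist": [0,0,-0.5]},
    {"translation": [0.2,0.6,0],"twist": [0,0,-0.6]},
    {"translation": [0.25,0.7,0],"twist": [0,0,-0.7]},
    {"translation": [0.3,0.8,0],"twist": [0,0,-0.8]},
    {"translation": [0.32,0.9,0],"twist": [0,0,-0.9]},
    {"translation": [0.32,1,0],"twist": [0,0,-1]},
  ],
)

```text
t: 18.6
ee_pos: [564.0, 39.9, 543.5]
orientation: [-1.576, -2.717, 0.0]
ft_force: [0.6, -0.5, 0.8]
width: 47.9
```

Call:
send_rows(
  commands=[
    {"translation": [0,0.1,0],"twist": [0,0,-0.1]},
    {"translation": [0,0.2,0],"twist": [0,0,-0.2]},
    {"translation": [0,0.3,0],"twist": [0,0,-0.3]},
    {"translation": [0,0.4,0],"twist": [0,0,-0.4]},
    {"translation": [0,0.5,0],"twist": [0,0,-0.5]},
    {"translation": [0,0.6,0],"twist": [0,0,-0.6]},
    {"translation": [0,0.7,0],"twist": [0,0,-0.7]},
    {"translation": [0,0.8,0],"twist": [0,0,-0.8]},
    {"translation": [0,0.83,0],"twist": [0,0,-0.9]},
    {"translation": [0,0.83,0],"twist": [0,0,-1]},
  ],
)

```text
t: 19.6
ee_pos: [563.7, 123.0, 543.5]
orientation: [-2.199, -2.243, 0.0]
ft_force: [-0.1, -0.5, 1.0]
width: 48.2
```

Run:
```python
from h import *
snap('wrist','w6');o=ctrl.get_obs();print(o['ee_pos'],o['orientation'],o['width'])
cv2.imwrite('pics/w6c.png',cv2.imread('pics/w6.png'))
print(proj('w6',[[563.5,123.3,290],[568,193,290],[570,53,290]]))
```

```text
[563.71989396 122.8217747  543.51655653] [-2.20186560e+00 -2.24066319e+00  3.22301007e-04] 48.11978962239403
[[316.19982123 216.8923221 ]
 [325.04161709 117.59065631]
 [322.70485414 302.31418752]]
```

View pics/w6c.png

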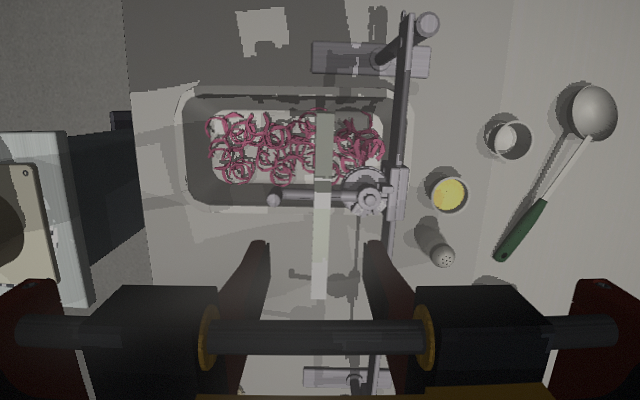

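Run:
```python
from h import *
a=cv2.imread('pics/w6.png').astype(int)
for r in (125,140,160,215,240,260,285):
    row=a[r,295:350].sum(1); g=np.diff(row.astype(float)); i=295+g.argmax(); j=295+g.argmin(); print(r,i,j,onz('w6',(i+.5,r),290).round(1),onz('w6',(j+.5,r),290).round(1))
print(onz('w6',(325,113),290),onz('w6',(318,299),290),onz('w6',(275,200),258))
```

```text
125 300 298 [551.7 187.8 290. ] [550.3 187.8 290. ]
140 310 313 [558.5 178.  290. ] [560.6 178.  290. ]
160 304 312 [554.6 164.3 290. ] [560.1 164.4 290. ]
215 313 329 [561.5 124.7 290. ] [573.  124.9 290. ]
240 312 328 [561.1 105.4 290. ] [572.9 105.6 290. ]
260 312 327 [561.4  89.2 290. ] [572.7  89.4 290. ]
285 310 326 [560.2  68.1 290. ] [572.5  68.3 290. ]
[567.89395105 195.98095579 290.        ] [566.25323838  55.90032158 290.        ] [530.15080098 126.45590554 258.        ]
```

Call:
send_rows(
  commands=[
    {"translation": [0.03,0.02,-0.1],"twist": [0,0,0]},
    {"translation": [0.03,0.02,-0.25],"twist": [0,0,0]},
    {"translation": [0.03,0.02,-0.4],"twist": [0,0,0]},
    {"translation": [0.03,0.02,-0.55],"twist": [0,0,0]},
    {"translation": [0.03,0.02,-0.7],"twist": [0,0,0]},
    {"translation": [0.03,0.02,-0.83],"twist": [0,0,0]},
    {"translation": [0.03,0.02,-0.92],"twist": [0,0,0]},
    {"translation": [0.03,0.02,-0.95],"twist": [0,0,0]},
    {"translation": [0.03,0.02,-0.95],"twist": [0,0,0]},
    {"translation": [0.03,0.02,-0.95],"twist": [0,0,0]},
  ],
)

```text
t: 20.65
ee_pos: [566.9, 124.7, 449.2]
orientation: [2.197, 2.244, 0.001]
ft_force: [1.2, -0.1, -0.1]
width: 48.5
```

Call:
send_rows(
  commands=[
    {"translation": [0,0,0],"twist": [0,0,0]},
    {"translation": [0,0,0],"twist": [0,0,0]},
    {"translation": [0,0,0],"twist": [0,0,0]},
    {"translation": [0,0,0],"twist": [0,0,0]},
    {"translation": [0,0,0],"twist": [0,0,0]},
    {"translation": [0,0,0],"twist": [0,0,0]},
    {"translation": [0,0,0],"twist": [0,0,0]},
    {"translation": [0,0,0],"twist": [0,0,0]},
    {"translation": [0,0,0],"twist": [0,0,0]},
    {"translation": [0,0,0],"twist": [0,0,0]},
  ],
  grip=1,
)

```text
t: 21.65
ee_pos: [566.7, 124.7, 448.8]
orientation: [2.198, 2.245, 0.0]
ft_force: [-0.2, 0.5, 0.7]
width: 11.7
```

Call:
send_rows(
  commands=[
    {"translation": [0,0,0.05],"twist": [0,0,0]},
    {"translation": [0,0,0.1],"twist": [0,0,0]},
    {"translation": [0,0,0.15],"twist": [0,0,0]},
    {"translation": [0,0,0.2],"twist": [0,0,0]},
    {"translation": [0,0,0.25],"twist": [0,0,0]},
    {"translation": [0,0,0.255],"twist": [0,0,0]},
    {"translation": [0,0,0.255],"twist": [0,0,0]},
    {"translation": [-0.05,0,0.255],"twist": [0,0,0]},
    {"translation": [-0.1,0,0.255],"twist": [0,0,0]},
    {"translation": [-0.15,0,0.255],"twist": [0,0,0]},
  ],
)

```text
t: 22.65
ee_pos: [551.0, 124.6, 473.9]
orientation: [-2.198, -2.244, 0.001]
ft_force: [-0.5, 0.1, -4.2]
width: 11.6
```

Call:
send_rows(
  commands=[
    {"translation": [-0.1,0,0],"twist": [0,0,0]},
    {"translation": [-0.2,0,0],"twist": [0,0,0]},
    {"translation": [-0.3,0,0],"twist": [0,0,0]},
    {"translation": [-0.4,0,0],"twist": [0,0,0]},
    {"translation": [-0.5,0,0],"twist": [0,0,0]},
    {"translation": [-0.56,0,0],"twist": [0,0,0]},
    {"translation": [-0.57,-0.05,0],"twist": [0,0,0]},
    {"translation": [-0.57,-0.12,0],"twist": [0,0,0]},
    {"translation": [-0.57,-0.2,0],"twist": [0,0,0]},
    {"translation": [-0.57,-0.3,0],"twist": [0,0,0]},
  ],
)

```text
t: 23.65
ee_pos: [495.0, 93.9, 474.1]
orientation: [2.198, 2.245, 0.0]
ft_force: [0.3, -0.4, -4.4]
width: 12.2
```

Call:
send_rows(
  commands=[
    {"translation": [0,-0.1,0],"twist": [0,0,0]},
    {"translation": [0,-0.2,0],"twist": [0,0,0]},
    {"translation": [0,-0.3,0],"twist": [0,0,-0.03]},
    {"translation": [0,-0.4,0],"twist": [0,0,-0.06]},
    {"translation": [0,-0.5,0],"twist": [0,0,-0.09]},
    {"translation": [0,-0.6,0],"twist": [0,0,-0.12]},
    {"translation": [0,-0.7,0],"twist": [0,0,-0.15]},
    {"translation": [0,-0.8,0],"twist": [0,0,-0.18]},
    {"translation": [0,-0.9,0],"twist": [0,0,-0.21]},
    {"translation": [0,-1,0],"twist": [0,0,-0.24]},
  ],
)

```text
t: 24.65
ee_pos: [494.7, -6.2, 474.2]
orientation: [2.33, 2.107, 0.0]
ft_force: [1.2, -0.2, -3.8]
width: 11.6
```

Call:
send_rows(
  commands=[
    {"translation": [0,-0.1,0],"twist": [0,0,-0.03]},
    {"translation": [0,-0.2,0],"twist": [0,0,-0.06]},
    {"translation": [0,-0.3,0],"twist": [0,0,-0.07]},
    {"translation": [0,-0.4,0],"twist": [0,0,-0.07]},
    {"translation": [0,-0.5,0],"twist": [0,0,-0.07]},
    {"translation": [0,-0.6,0],"twist": [0,0,-0.07]},
    {"translation": [0,-0.7,0],"twist": [0,0,-0.07]},
    {"translation": [0,-0.8,0],"twist": [0,0,-0.07]},
    {"translation": [0,-0.9,0],"twist": [0,0,-0.07]},
    {"translation": [0,-1,0],"twist": [0,0,-0.07]},
  ],
)

```text
t: 25.65
ee_pos: [494.7, -106.2, 474.2]
orientation: [-2.365, -2.068, -0.0]
ft_force: [0.0, 0.7, -3.3]
width: 11.6
```

Call:
send_rows(
  commands=[
    {"translation": [0,-0.1,0],"twist": [0,0,0]},
    {"translation": [0,-0.2,0],"twist": [0,0,0]},
    {"translation": [0,-0.28,0],"twist": [0,0,0]},
    {"translation": [0,-0.33,0],"twist": [0,0,0]},
    {"translation": [0,-0.36,0],"twist": [0,0,0]},
    {"translation": [0,-0.36,0],"twist": [0,0,0]},
    {"translation": [0,-0.36,0],"twist": [0,0,0]},
    {"translation": [0,-0.36,0],"twist": [0,0,0]},
    {"translation": [0,-0.36,0],"twist": [0,0,0]},
    {"translation": [0,-0.36,0],"twist": [0,0,0]},
  ],
)

```text
t: 26.65
ee_pos: [494.7, -141.2, 474.2]
orientation: [-2.365, -2.068, -0.0]
ft_force: [0.2, -0.3, -3.6]
width: 11.4
```

Run:
```python
from h import *
snap('scene','s7');snap('wrist','w7');o=ctrl.get_obs();print(o['ee_pos'],o['orientation'],o['ft_force'])
a=cv2.imread('pics/s7.png');w=cv2.imread('pics/w7.png')
c=np.zeros((600,800,3),np.uint8);c[:300]=cv2.resize(a[90:240,230:630],(800,300),interpolation=2);c[300:,:480]=cv2.resize(w,(480,300))
cv2.imwrite('pics/s7c.png',c)
```

```text
[ 494.69071581 -141.22659948  474.2050636 ] [2.36490019e+00 2.06798715e+00 6.68552658e-05] [-1.05662444 -0.05161187 -3.18367361]
```

View pics/s7c.png

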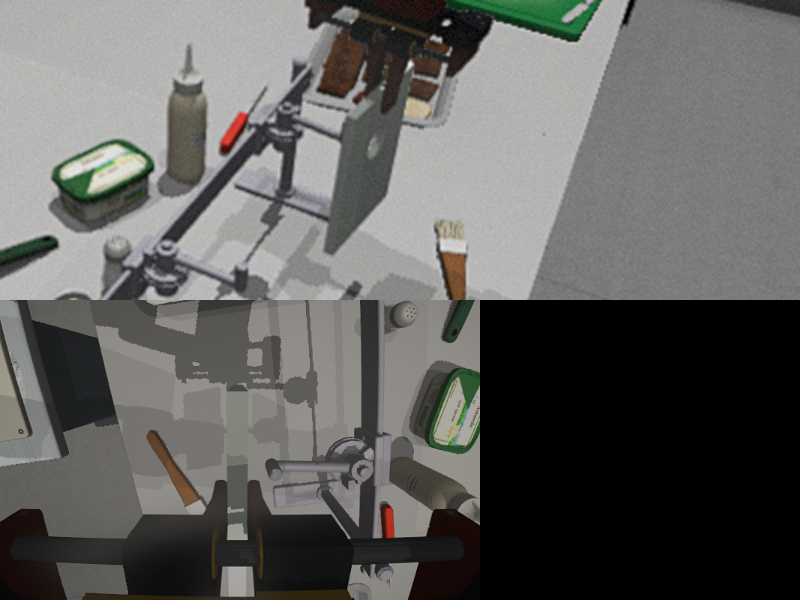

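Run:
```python
from h import *
a=cv2.imread('pics/w7.png')
H=onz('w7',(482.5,224),248);N=onz('w7',(364,226),259);d=N-H;print(H,N,np.hypot(d[0],d[1]),np.arctan2(-d[0],d[1])+.013)
z=np.load('pics/w7.npz');print(z['T'].round(3).tolist())
psi=-.1335
o=np.array([494.7,-141.2]);e=np.array([np.cos(psi),np.sin(psi)]);f=np.array([-e[1],e[0]])
for P in(N,H):print('along',(P[:2]-o)@e,'lateral(+left)',(P[:2]-o)@f)
```

```text
[ 602.45668224 -151.46803214  248.        ] [ 524.22031468 -138.09434007  259.        ] 79.3711839981408 1.414493119583632
[[0.991, -0.128, -0.037, 504.605], [-0.134, -0.951, -0.278, -64.661], [0.0, 0.28, -0.96, 454.27], [0.0, 0.0, 0.0, 1.0]]
along 28.844270761793236 lateral(+left) 7.0072923857989835
along 108.164588438157 lateral(+left) 4.166156523603248
```

Run:
```python
from h import *
g=cv2.cvtColor(cv2.imread('pics/w7.png'),6).astype(int)
for c in (352,356,360,364,368,376,390,400,410,420): print(c,' '.join(f'{v:3d}' for v in g[204:250,c]))
e=np.array([np.cos(-.1335),np.sin(-.1335)]);f=np.array([-e[1],e[0]]);o=np.array([494.7,-141.2])
for v in (215,220,225,230): print(v,[round(float((onz('w7',(400,v),h)[:2]-o)@f),1) for h in(235,259)])
```

```text
352 135 135 134 134 134 135 134 134 134 133 134 136 135 138 135 128 138 137 135 135 134 133 133 133 132 133 131 133 132 132 131 132 131 131 131 132 132 131 132 132 130 131 130 130 130 129
356 133 135 133 134 133 135 135 136 129  83  51  55  56  57  56  57  56  57  57  57  54  55  54  55  66  82 106 109 122 138 135 134 132 133 132 133 132 131 132 131 130 130 130 130 130 130
360 135 133 134 135 133 135 130  93  53  56  57  59  57  58  59  58  57  59  57  58  57  57  59  60  65  68  69  68  67  66  65  83 116 110 107 122 133 131 131 131 131 130 130 131 131 132
364 135 134 134 134 133 135 133 115  50  55  58  59  60  58  59  60  59  59  58  59  58  79 116 124 126 128 119 109 123 120 119 118 117 119 119 116 114 124 133 131 130 133 132 124 104  96
368 135 135 134 133 135 133 134 136 136 116  61  59  58  57  58  57  57  58  58  59  67  93 117 116 118 116 118 120 123 124 124 121 119 115 114 112 111 120 132 131 132 132 119  79  72  68
376 116 116 117 116 118 116 117 118 118 109  65  65  75  83  91  98 105 112 118 122 119 112 110 101  94 104 105 103  96 114 123 123 128 130 133 133 131 128 119 121 122 108  74  72  69  87
390 134 135 134 135 134 136 134 134 136 126  82  66  79  92 102 109 119 128 138 142 137 129 123 117 111 124 133 133 133 132 133 132 133 132 132 132 133 131 131 135 118  84  76  78  98 113
400 134 135 134 134 135 134 134 134 136 131 100  61  78  90  99 108 115 126 136 141 139 129 125 118 111 119 135 133 132 132 132 132 132 133 132 133 132 131 132 134 112  72  81 110 132 140
410 132 134 133 134 133 135 133 133 133 135 120  60  76  89  96 106 114 122 132 140 137 129 127 119 110 116 134 132 132 132 132 133 132 133 131 132 133 133 112  71  63  85 113 132 140 139
420  84  84  83  84  84  82  85  85  84  84  80  64  71  84  94 102 114 121 131 137 135 130 125 121 111 116 134 132 132 131 132 132 133 132 132 132 134 112  72  67  89 116 134 139 139 137
215 [6.2, 14.0]
220 [2.7, 10.8]
225 [-0.9, 7.6]
230 [-4.6, 4.4]
```

Call:
send_rows(
  commands=[
    {"translation": [0.02,0.01,0],"twist": [0,0,0]},
    {"translation": [0.06,0.002,0],"twist": [0,0,0]},
    {"translation": [0.11,-0.005,0],"twist": [0,0,0]},
    {"translation": [0.16,-0.012,0],"twist": [0,0,0]},
    {"translation": [0.21,-0.018,0],"twist": [0,0,0]},
    {"translation": [0.26,-0.025,0],"twist": [0,0,0]},
    {"translation": [0.31,-0.032,0],"twist": [0,0,0]},
    {"translation": [0.36,-0.039,0],"twist": [0,0,0]},
    {"translation": [0.41,-0.045,0],"twist": [0,0,0]},
    {"translation": [0.46,-0.052,0],"twist": [0,0,0]},
  ],
)

```text
t: 27.75
ee_pos: [541.1, -146.6, 474.1]
orientation: [-2.365, -2.068, -0.0]
ft_force: [0.7, -0.9, -4.3]
width: 11.9
```

Call:
send_rows(
  commands=[
    {"translation": [0.06,-0.008,0],"twist": [0,0,0]},
    {"translation": [0.12,-0.016,0],"twist": [0,0,0]},
    {"translation": [0.17,-0.023,0],"twist": [0,0,0]},
    {"translation": [0.18,-0.025,0],"twist": [0,0,0]},
    {"translation": [0.18,-0.025,-0.05],"twist": [0,0,0]},
    {"translation": [0.18,-0.025,-0.1],"twist": [0,0,0]},
    {"translation": [0.18,-0.025,-0.15],"twist": [0,0,0]},
    {"translation": [0.18,-0.025,-0.2],"twist": [0,0,0]},
    {"translation": [0.18,-0.025,-0.23],"twist": [0,0,0]},
    {"translation": [0.18,-0.025,-0.245],"twist": [0,0,0]},
  ],
)

```text
t: 28.75
ee_pos: [558.6, -149.0, 449.2]
orientation: [-2.365, -2.067, 0.001]
ft_force: [0.2, 0.6, -3.5]
width: 12.1
```

Call:
send_rows(
  commands=[
    {"translation": [0,0,-0.003],"twist": [0,0,0]},
    {"translation": [0,0,-0.006],"twist": [0,0,0]},
    {"translation": [0,0,-0.009],"twist": [0,0,0]},
    {"translation": [0,0,-0.012],"twist": [0,0,0]},
    {"translation": [0,0,-0.014],"twist": [0,0,0]},
    {"translation": [0,0,-0.014],"twist": [0,0,0]},
    {"translation": [0,0,-0.014],"twist": [0,0,0]},
    {"translation": [0,0,-0.014],"twist": [0,0,0]},
    {"translation": [0,0,-0.014],"twist": [0,0,0]},
    {"translation": [0,0,-0.014],"twist": [0,0,0]},
  ],
)

```text
t: 29.75
ee_pos: [558.8, -149.1, 448.7]
orientation: [2.365, 2.067, 0.001]
ft_force: [-1.3, 0.4, 4.3]
width: 11.6
```

Call:
send_rows(
  commands=[
    {"translation": [0,0,0.005],"twist": [0,0,0]},
    {"translation": [0,0,0.005],"twist": [0,0,0]},
    {"translation": [0,0,0.005],"twist": [0,0,0]},
    {"translation": [0,0,0.005],"twist": [0,0,0]},
    {"translation": [0,0,0.005],"twist": [0,0,0]},
    {"translation": [0,0,0.005],"twist": [0,0,0]},
    {"translation": [0,0,0.1],"twist": [0,0,0]},
    {"translation": [0,0,0.25],"twist": [0,0,0]},
    {"translation": [0,0,0.4],"twist": [0,0,0]},
    {"translation": [0,0,0.55],"twist": [0,0,0]},
  ],
  grip=-0.1,
)

```text
t: 30.75
ee_pos: [558.7, -149.1, 504.6]
orientation: [2.365, 2.068, 0.0]
ft_force: [0.1, 0.1, 0.3]
width: 48.0
```

Run:
```python
from h import *
snap('scene','s8');snap('wrist','w8');o=ctrl.get_obs();print(o['ee_pos'],o['orientation'],o['ft_force'])
a=cv2.imread('pics/s8.png');w=cv2.imread('pics/w8.png')
c=np.zeros((600,800,3),np.uint8);c[:300]=cv2.resize(a[90:240,230:630],(800,300),interpolation=2);c[300:,:480]=cv2.resize(w,(480,300))
cv2.imwrite('pics/s8c.png',c)
```

```text
[ 559.12141354 -149.18396667  506.08962904] [2.36223406 2.06521053 0.00396953] [ 0.4670589  -0.60040908 -0.21018182]
```

View pics/s8c.png

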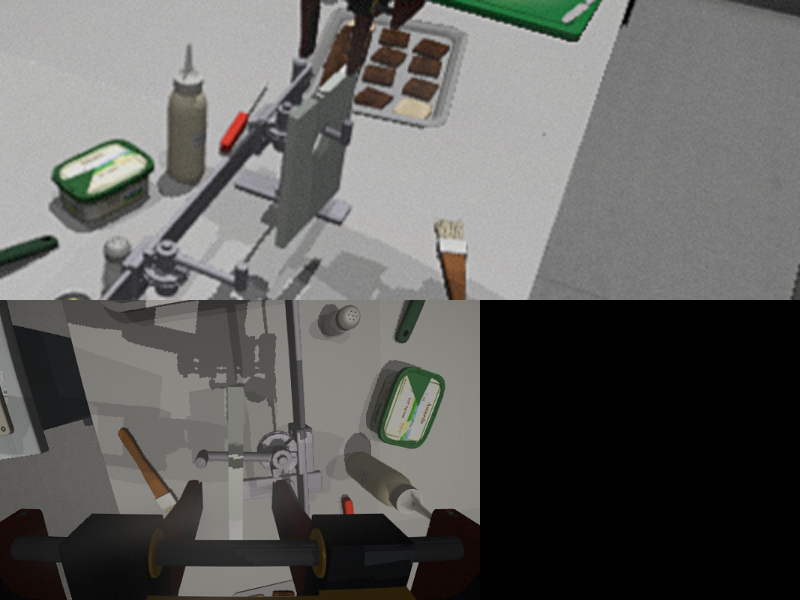

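Call:
send_rows(
  commands=[
    {"translation": [-0.03,0.05,0.05],"twist": [0,0,0.1]},
    {"translation": [-0.06,0.12,0.05],"twist": [0,0,0.2]},
    {"translation": [-0.1,0.2,0.05],"twist": [0,0,0.3]},
    {"translation": [-0.13,0.3,0.05],"twist": [0,0,0.4]},
    {"translation": [-0.17,0.4,0.05],"twist": [0,0,0.5]},
    {"translation": [-0.2,0.5,0.05],"twist": [0,0,0.6]},
    {"translation": [-0.23,0.6,0.05],"twist": [0,0,0.7]},
    {"translation": [-0.26,0.7,0.05],"twist": [0,0,0.8]},
    {"translation": [-0.28,0.8,0.05],"twist": [0,0,0.9]},
    {"translation": [-0.295,0.9,0.05],"twist": [0,0,1]},
  ],
)

```text
t: 31.85
ee_pos: [528.9, -58.7, 507.8]
orientation: [-1.777, -2.59, 0.0]
ft_force: [-0.2, 0.4, 0.3]
width: 48.2
```

Call:
send_rows(
  commands=[
    {"translation": [0,0.1,0],"twist": [0,0,0.1]},
    {"translation": [0,0.2,0],"twist": [0,0,0.2]},
    {"translation": [0,0.3,0],"twist": [0,0,0.3]},
    {"translation": [0,0.4,0],"twist": [0,0,0.4]},
    {"translation": [0,0.5,0],"twist": [0,0,0.5]},
    {"translation": [0,0.6,0],"twist": [0,0,0.6]},
    {"translation": [0,0.7,0],"twist": [0,0,0.7]},
    {"translation": [0,0.8,0],"twist": [0,0,0.8]},
    {"translation": [0,0.9,0],"twist": [0,0,0.9]},
    {"translation": [0,1,0],"twist": [0,0,1]},
  ],
)

```text
t: 32.85
ee_pos: [529.0, 41.3, 507.8]
orientation: [-1.081, -2.949, 0.0]
ft_force: [0.5, 1.0, -0.2]
width: 48.3
```

Call:
send_rows(
  commands=[
    {"translation": [0,0.1,0],"twist": [0,0,0.1]},
    {"translation": [0,0.2,0],"twist": [0,0,0.2]},
    {"translation": [0,0.3,0],"twist": [0,0,0.3]},
    {"translation": [0,0.4,0],"twist": [0,0,0.4]},
    {"translation": [0,0.5,0],"twist": [0,0,0.5]},
    {"translation": [0,0.6,0],"twist": [0,0,0.6]},
    {"translation": [0,0.7,0],"twist": [0,0,0.7]},
    {"translation": [0,0.78,0],"twist": [0,0,0.8]},
    {"translation": [0,0.84,0],"twist": [0,0,0.9]},
    {"translation": [0,0.84,0],"twist": [0,0,1]},
  ],
)

```text
t: 33.85
ee_pos: [529.0, 125.5, 507.8]
orientation: [-0.317, -3.125, 0.0]
ft_force: [-0.3, 0.3, -0.1]
width: 48.3
```

Run:
```python
from h import *
snap('wrist','w9');o=ctrl.get_obs();print(o['ee_pos'],o['orientation'],o['ft_force'],o['width'])
P=[[529.5,125,259],[607,123,248],[568,124,235]];uv=proj('w9',P);print(uv)
g=cv2.cvtColor(cv2.imread('pics/w9.png'),6).astype(int)
u,v=uv[0].astype(int)
for r in range(v-24,v+28,3): print(r,' '.join(f'{x:3d}' for x in g[r,u-30:u+31:2]))
print('cols',u-30)
```

```text
[529.01352091 125.31561663 507.75513963] [-3.13020329e-01 -3.12527551e+00  3.68143840e-04] [-0.0171923  -0.70733485 -0.68959241] 48.35182090532504
[[315.08735099 220.31710876]
 [332.06715924 305.47402608]
 [323.55754586 255.17975201]]
196  77  77  77  76  74 155 138 147 100 113 124 118  94  95  78  62  92  73  85  95 134 148  73  92 152 148 147 149 140 111  65
199  77  76  77  77  74 115 114  96  85 123 148 144 100  99  87 151 102 128 111 149 150 115  88  80 117 147 148 141 136  75  84
202  77  77  77  78  72  78 105  94 111  81 150 147 146  94  55  55  56  56  56 152 104  96  90 105 164 148 149 132  77  74  88
205  77  78  79  74  68  64  97  96 119  73 112 157 135  46  55  56  58  56  55  70 149 112 104 167 148 158 131  53  53  86  90
208  73  77  74  71  68  64  92  78 157 164 101  78 122  51  55  56  57  56  56  52 113  90  90  82 101  81  91  94 136 137 108
211  72  70  70  70  72  76  76  96  94 154 162 157 112  52  57  68  72  69  55  55  73  65  88  74  97  81 100 155 172 137 119
214  69  65  68  71  75  76  72 129 122 106  77  75  70  70  93  97  99  99  98  78  90 115 105  
[... 747 characters left out ...]
 82  80  75  67  92  68  93  86  77  90  95  70  74
235  68  72  72  72  71  71  71  71  71 103  87  93  94  94  94  93  66  76  84  83  77  66 138 137  74  91  86  84  80  67  62
238  66  72  69  71  72  73  70  73  70  67 108 151 152 151 155 160 105  82  81  86  77  79 123 123  64  76  76  83  88  92 108
241  64  71  72  70  73  72  72  70  69  70 114 143 143 144 147 150 118 118 132 138 121 102  86 160 150 112  91  98 105 111 106
244  82  70  72  73  73  70  70  69  74  73  76  93 143 146 146 148 136 114 101 136 124 108  77 155 155 157 159 161  94 113 111
247 128  68  73  74  72  71  72  73  74  76  78  79  80 128 147 154 154 102 122 132 130 114  90 125 121  90 100  78  71  73  77
cols 285
```

Call:
send_rows(
  commands=[
    {"translation": [0.005,0.01,-0.1],"twist": [0,0,0]},
    {"translation": [0.005,0.01,-0.2],"twist": [0,0,0]},
    {"translation": [0.005,0.01,-0.35],"twist": [0,0,0]},
    {"translation": [0.005,0.01,-0.5],"twist": [0,0,0]},
    {"translation": [0.005,0.01,-0.65],"twist": [0,0,0]},
    {"translation": [0.005,0.01,-0.75],"twist": [0,0,0]},
    {"translation": [0.005,0.01,-0.82],"twist": [0,0,0]},
    {"translation": [0.005,0.01,-0.825],"twist": [0,0,0]},
    {"translation": [0.005,0.01,-0.825],"twist": [0,0,0]},
    {"translation": [0.005,0.01,-0.825],"twist": [0,0,0]},
  ],
)

```text
t: 34.9
ee_pos: [529.9, 126.0, 426.4]
orientation: [0.321, 3.124, 0.001]
ft_force: [0.4, -0.9, 0.5]
width: 48.3
```

Run:
```python
from h import *
snap('wrist','wa');o=ctrl.get_obs();print(o['ee_pos'],o['orientation'],o['ft_force'],o['width'])
a=cv2.imread('pics/wa.png');cv2.imwrite('pics/wac.png',a[150:400,150:500])
p=o['ee_pos'];print(proj('wa',[[p[0],p[1],259],[529.7,126.3,259]]))
g=cv2.cvtColor(a,6).astype(int)
for r in range(210,290,5): print(r,' '.join(f'{x:3d}' for x in g[r,270:372:3]))
```

```text
[529.8742261  125.97329251 426.44036142] [3.21110677e-01 3.12391574e+00 5.85763338e-04] [-0.36905766 -0.04535339 -0.11057278] 48.58270663358595
[[315.38187404 273.25754218]
 [315.97467138 272.81315982]]
210  72  73  72  71  72  76  72 160 142 167  73  79  89  56  75 154 153 127  82 108 114  98 153 150 150 148 136  64  61  91 117 113  83  52
215  73  72  72  72  72  73  77 131  99 105 121 149 108  94  74 120  87  68 136 146  74  81 152 149 143 137  76  90  68  82 109 113  84  67
220  72  72  71  72  73  72  65  78 106 136  71 134 134 122  78  50  79  94 158 127  86 123 134 144 129  54  66  89  74  67  84  85  87  84
225  74  73  72  72  72  66  66  66  88 155 145  72  96 135  80  85  75 136 143 131  75 142 107  78  91  92  89 104  63  80  59  82  97  97
230  69  72  71  71  65  66  65  72  87  82 156 162 138  89  94  89 163  81  96  88  66  72  93  76 130 144 112  91  64  66  56  55  57  58
235  69  73  72  69  66  67  72  72  68 149 138 115  94  83 135  78  78 110 108 108 105  58  80  97  73  70  70  91  80 136  65  70  72  90
240  63  71  69  68  67  71  72  72  73 131 148 157 103  
[... 642 characters left out ...]

265 100 148  94  72  74  74  73  75  73  72  74 105  64  67  73  75  86  86  84  55 156 149 152  88  93 104 107  90  80  78 112  47  41  42
270  91 145 144  72  76  74  73  73  72  74  75  75  76  78  69  68  67  82  83  68 156 155 150 128 129 103  77  70  54 101 109  36  40  41
275  78 143 144  84  72  75  72  73  73  76  77  80  73  68  67  67  66  70  75  73  72  88  88 102 117  93 113 110 107  90  88  35  38  38
280 114 141 141 132  71  72  73  73  74  78  80  82  82  83  77  69  72  82  81  73  64  82  89  87  86  86  86  88  87  88  88  45  34  35
285 129  88  88  88  69  75  72  75  78  79  79  81  82  83  81  64  74  80  81  75  68  78  83  86  87  88  84  81  81  82  81  85  31  34
```

Call:
send_rows(
  commands=[
    {"translation": [0,0,0],"twist": [0,0,0]},
    {"translation": [0,0,0],"twist": [0,0,0]},
    {"translation": [0,0,0],"twist": [0,0,0]},
    {"translation": [0,0,0],"twist": [0,0,0]},
    {"translation": [0,0,0],"twist": [0,0,0]},
    {"translation": [0,0,0],"twist": [0,0,0]},
    {"translation": [0,0,0.02],"twist": [0,0,0]},
    {"translation": [0,0,0.04],"twist": [0,0,0]},
    {"translation": [0,0,0.06],"twist": [0,0,0]},
    {"translation": [0,0,0.08],"twist": [0,0,0]},
  ],
  grip=1,
)

```text
t: 35.95
ee_pos: [529.7, 125.9, 433.5]
orientation: [-0.321, -3.125, 0.0]
ft_force: [3.5, 0.4, -9.6]
width: 11.1
```

Call:
send_rows(
  commands=[
    {"translation": [0.002,0.039,0],"twist": [0,0,-0.1]},
    {"translation": [0.005,0.079,0],"twist": [0,0,-0.2]},
    {"translation": [0.011,0.118,0],"twist": [0,0,-0.3]},
    {"translation": [0.019,0.157,0],"twist": [0,0,-0.4]},
    {"translation": [0.028,0.195,0],"twist": [0,0,-0.5]},
    {"translation": [0.04,0.233,0],"twist": [0,0,-0.6]},
    {"translation": [0.053,0.27,0],"twist": [0,0,-0.7]},
    {"translation": [0.068,0.306,0],"twist": [0,0,-0.8]},
    {"translation": [0.085,0.342,0],"twist": [0,0,-0.9]},
    {"translation": [0.104,0.377,0],"twist": [0,0,-1]},
  ],
)

```text
t: 36.95
ee_pos: [539.8, 163.5, 433.4]
orientation: [-1.087, -2.946, 0.002]
ft_force: [2.1, -1.1, -9.1]
width: 10.6
```

Call:
send_rows(
  commands=[
    {"translation": [0.02,0.034,0],"twist": [0,0,-0.1]},
    {"translation": [0.043,0.066,0],"twist": [0,0,-0.2]},
    {"translation": [0.066,0.098,0],"twist": [0,0,-0.3]},
    {"translation": [0.091,0.128,0],"twist": [0,0,-0.4]},
    {"translation": [0.118,0.157,0],"twist": [0,0,-0.5]},
    {"translation": [0.146,0.185,0],"twist": [0,0,-0.6]},
    {"translation": [0.176,0.211,0],"twist": [0,0,-0.7]},
    {"translation": [0.207,0.236,-0.005],"twist": [0,0,-0.8]},
    {"translation": [0.239,0.259,-0.01],"twist": [0,0,-0.9]},
    {"translation": [0.258,0.272,-0.015],"twist": [0,0,-0.96]},
  ],
)

```text
t: 37.95
ee_pos: [565.4, 190.9, 431.9]
orientation: [-1.755, -2.603, 0.003]
ft_force: [-0.2, -0.9, -4.6]
width: 10.4
```

Call:
send_rows(
  commands=[
    {"translation": [0,0,0],"twist": [0,0,0]},
    {"translation": [0,0,0],"twist": [0,0,0]},
    {"translation": [0,0,0],"twist": [0,0,0]},
    {"translation": [0,0,0],"twist": [0,0,0]},
    {"translation": [0,0,0],"twist": [0,0,0]},
    {"translation": [0,0,0.04],"twist": [0,0,0]},
    {"translation": [0,0,0.08],"twist": [0,0,0]},
    {"translation": [0,0,0.113],"twist": [0,0,0]},
    {"translation": [0,0,0.113],"twist": [0,0,0]},
    {"translation": [0,0,0.113],"twist": [0,0,0]},
  ],
  grip=0.32,
)

```text
t: 38.95
ee_pos: [565.9, 190.9, 443.8]
orientation: [1.754, 2.606, 0.0]
ft_force: [0.3, 0.1, -0.7]
width: 30.0
```

Call:
send_rows(
  commands=[
    {"translation": [0.027,0.017,0],"twist": [0,0,-0.08]},
    {"translation": [0.054,0.032,0],"twist": [0,0,-0.16]},
    {"translation": [0.083,0.046,0],"twist": [0,0,-0.24]},
    {"translation": [0.111,0.06,0],"twist": [0,0,-0.32]},
    {"translation": [0.14,0.072,0],"twist": [0,0,-0.4]},
    {"translation": [0.17,0.083,0],"twist": [0,0,-0.48]},
    {"translation": [0.2,0.092,0],"twist": [0,0,-0.56]},
    {"translation": [0.231,0.101,0],"twist": [0,0,-0.64]},
    {"translation": [0.261,0.108,0],"twist": [0,0,-0.72]},
    {"translation": [0.285,0.113,0],"twist": [0,0,-0.78]},
  ],
)

```text
t: 39.95
ee_pos: [594.4, 202.2, 443.2]
orientation: [-2.227, -2.215, 0.001]
ft_force: [-0.5, -0.0, 0.0]
width: 30.1
```

Call:
send_rows(
  commands=[
    {"translation": [0.023,0.004,0],"twist": [0,0,-0.06]},
    {"translation": [0.047,0.007,0],"twist": [0,0,-0.12]},
    {"translation": [0.07,0.01,0],"twist": [0,0,-0.18]},
    {"translation": [0.094,0.012,0],"twist": [0,0,-0.24]},
    {"translation": [0.118,0.013,0],"twist": [0,0,-0.3]},
    {"translation": [0.141,0.013,0],"twist": [0,0,-0.36]},
    {"translation": [0.165,0.013,0],"twist": [0,0,-0.42]},
    {"translation": [0.189,0.012,0],"twist": [0,0,-0.48]},
    {"translation": [0.212,0.01,0],"twist": [0,0,-0.54]},
    {"translation": [0.236,0.008,0],"twist": [0,0,-0.6]},
  ],
)

```text
t: 40.95
ee_pos: [618.2, 202.9, 443.6]
orientation: [-2.535, -1.856, 0.0]
ft_force: [0.7, -0.1, 0.2]
width: 29.7
```

Call:
send_rows(
  commands=[
    {"translation": [0.025,-0.003,0],"twist": [0,0,-0.06]},
    {"translation": [0.05,-0.008,0],"twist": [0,0,-0.12]},
    {"translation": [0.075,-0.013,0],"twist": [0,0,-0.18]},
    {"translation": [0.099,-0.018,0],"twist": [0,0,-0.24]},
    {"translation": [0.124,-0.025,0],"twist": [0,0,-0.3]},
    {"translation": [0.148,-0.032,0],"twist": [0,0,-0.36]},
    {"translation": [0.172,-0.04,0],"twist": [0,0,-0.42]},
    {"translation": [0.196,-0.049,0],"twist": [0,0,-0.48]},
    {"translation": [0.219,-0.059,0],"twist": [0,0,-0.54]},
    {"translation": [0.242,-0.069,0],"twist": [0,0,-0.6]},
  ],
)

```text
t: 41.95
ee_pos: [642.4, 195.9, 443.6]
orientation: [-2.783, -1.457, 0.0]
ft_force: [0.2, 0.4, -0.9]
width: 30.1
```

Run:
```python
from h import *
snap('wrist','wb');snap('scene','sb');o=ctrl.get_obs();print(o['ee_pos'],o['ft_force'],o['width'])
a=cv2.imread('pics/wb.png');b=cv2.imread('pics/sb.png')
c=np.zeros((600,800,3),np.uint8);c[:400,:640]=a;c[400:,:400]=cv2.resize(b[190:290,240:440],(400,200),interpolation=2);c[400:,400:]=cv2.resize(b[100:200,330:530],(400,200),interpolation=2)
cv2.imwrite('pics/wbc.png',c)
H=np.array([608.7,124.5])
for t in(-.3,-.2,-.1,0,.1,.2,.3):
  n=H+80*np.array([-np.sin(t-.013),np.cos(t-.013)]);print(t,proj('wb',[*n,259]).round(0),proj('sb',[*n,259]).round(1))
```

```text
[642.43775454 195.8863431  443.58478154] [ 0.32221642 -0.03238024 -0.17449642] 30.25120013295513
-0.3 [[298. 260.]] [[281.1 226.9]]
-0.2 [[284. 265.]] [[284.1 229.1]]
-0.1 [[270. 271.]] [[287.5 231.1]]
0 [[258. 277.]] [[291.2 232.8]]
0.1 [[247. 285.]] [[295.1 234.3]]
0.2 [[237. 294.]] [[299.3 235.5]]
0.3 [[228. 303.]] [[303.6 236.4]]
```

View pics/wbc.png

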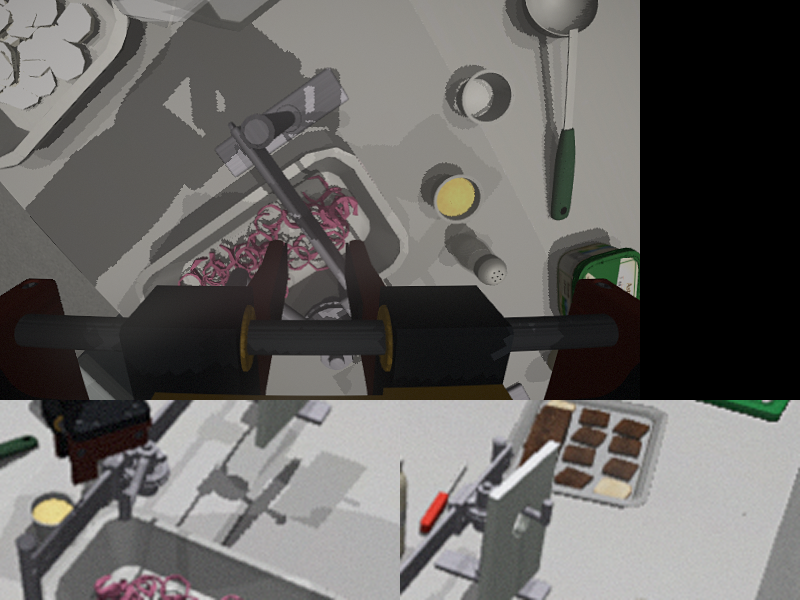

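Call:
send_rows(
  commands=[
    {"translation": [0,0,0.15],"twist": [0,0,0]},
    {"translation": [0,0,0.3],"twist": [0,0,0]},
    {"translation": [0,0,0.5],"twist": [0,0,0]},
    {"translation": [-0.1,0,0.7],"twist": [0,0,0.1]},
    {"translation": [-0.2,0,0.8],"twist": [0,0,0.2]},
    {"translation": [-0.35,-0.1,0.9],"twist": [0,0,0.3]},
    {"translation": [-0.5,-0.2,1],"twist": [0,0,0.4]},
    {"translation": [-0.65,-0.35,1],"twist": [0,0,0.5]},
    {"translation": [-0.8,-0.5,1],"twist": [0,0,0.5]},
    {"translation": [-0.9,-0.6,1],"twist": [0,0,0.5]},
  ],
)

```text
t: 43.05
ee_pos: [551.1, 135.4, 545.5]
orientation: [2.577, 1.795, 0.003]
ft_force: [0.4, -0.6, -0.2]
width: 29.8
```

Call:
send_rows(
  commands=[
    {"translation": [-0.1,-0.1,0],"twist": [0,0,0]},
    {"translation": [-0.2,-0.2,0],"twist": [0,0,0]},
    {"translation": [-0.3,-0.3,0],"twist": [0,0,0]},
    {"translation": [-0.4,-0.4,0],"twist": [0,0,0]},
    {"translation": [-0.5,-0.5,0],"twist": [0,0,0]},
    {"translation": [-0.6,-0.6,0],"twist": [0,0,0]},
    {"translation": [-0.7,-0.7,0],"twist": [0,0,0]},
    {"translation": [-0.8,-0.8,0],"twist": [0,0,0]},
    {"translation": [-0.8,-0.8,0],"twist": [0,0,0]},
    {"translation": [-0.8,-0.8,0],"twist": [0,0,0]},
  ],
)

```text
t: 44.05
ee_pos: [472.1, 55.8, 543.8]
orientation: [2.578, 1.794, 0.001]
ft_force: [0.6, -0.7, 0.2]
width: 30.0
```

Run:
```python
from h import *
snap('scene','sc');snap('top','tc');o=ctrl.get_obs();print(o['ee_pos'],o['ft_force'])
H=np.array([608.7,124.5])
for t in(0,.1,.2):
  n=H+80*np.array([-np.sin(t-.013),np.cos(t-.013)]);print(t,proj('tc',[*n,259]).round(1),proj('sc',[*n,259]).round(1),proj('sc',[*n,265]).round(1))
for f,(x0,x1,y0,y1) in(('tc',(200,262,205,240)),('sc',(276,316,218,250))):
  g=cv2.cvtColor(cv2.imread(f'pics/{f}.png'),6)[y0:y1,x0:x1]
  print(f,x0,y0); print('\n'.join(''.join(' .:-=+*#%@'[min(9,int(v)*10//200)] for v in r) for r in g))
```

```text
[472.47518245  56.1747229  543.67420974] [-0.39330161 -0.25675919 -0.1911043 ]
0 [[213.  224.4]] [[291.2 232.8]] [[291.1 230.4]]
0.1 [[213.5 228.8]] [[295.1 234.3]] [[295.  231.9]]
0.2 [[214.5 233.2]] [[299.3 235.5]] [[299.2 233.1]]
tc 200 205
*******#********+=+***+*++*****#######**++=====+**************
****************+=+**++*++***######**+==------=+**************
****************+=+***+*++**#####**+=---------=+**************
****************+=+++*+*+***###**++=-----------+*****++*+++***
****************+=+++*+++******++====-=====+++=+**************
****************+=++++++++*+++++++++**********++****#*#**+***#
***************++==+++++*++******+*****++++++==+*#*##*##**+***
++******+++++++*++++****+****+++++++==---:::::-+****++***+===-
+++++***+*******+***+++++====--::::::::.......:====---=**+=-==
+**********++++++==---:::::::..................::::..:=***==+*
*++++=+==----::::::.................::::::::::::::.::-=++*++**
----:::::...............:::::::::----------------::-==---=+***
...............:::::----==+==----=========---------=++=-=+****
.....::::::-----=--=+*++***+=========
[... 1971 characters left out ...]
===
@@@@%#+==*%%#=:::::::-::::::+#%%#+--====
@@@@%#==+#%#=:::::::::::::-+#%%#*=::::::
@@@@#=-=#%#+:::::::::::-+**#%%%#+-:::-::
@@@@*==*%#+-:::::::::::+%%%%%%%*=:::::::
@@@@*=*%%+-::::::::::::#%%%%%%#*++--:::-
@@@@**%%*-:::::::::::::+#%%%#**+#%##*+**
%@@%#%%*-:::::::::::=-:-+**+=+++%@@@@%%%
#@@#%%*-::::::::::--**+-:--::++*%@@@@%%%
+%%%%*-:.::::::::--+#%#=:::::=+#@@@@%%%%
=#%%*=::::::::::-=+#%%*=:::::=*%@@@@%%%%
*#%#+:::::::::--*#%@%@%=::-::-#@@@%%%%%%
%%#+:::::::::-*#@@@@@@@+::-::=%@@@%%%%%%
%#+-.:::::::-*%@@@@@@@@*::-::=%@@%%%%%%%
%+-:::::::::+%@@@@@@@@@*::-::=%@@@@%%%%@
*-:::::::::+%@@@@@@@@@@*:::::=%@@@@@@@@@
-:::::::::=#@@@@@@@@@%#=:::::-+#%%@@@@@@
:::::::.:=#@@@@@@@%%#*=-::-:-==++*#@@@@%
```

Run:
```python
from h import *
g=cv2.GaussianBlur(cv2.cvtColor(cv2.imread('pics/tc.png'),6),(3,3),0).astype(float)
b=cv2.GaussianBlur(cv2.cvtColor(cv2.imread('pics/top0.png'),6),(3,3),0).astype(float)
pts=[]
for x in range(216,246,2):
    y0=int(round(236-(x-224)*.467)); w=g[y0-4:y0+5,x]; y=y0-4+w.argmax(); pts.append((x,y,w.max())); 
print(pts)
H=np.array([608.7,124.5])
for h in(240,246):
  P=np.array([onz('tc',p[:2],h)[:2] for p in pts if p[0]>=224]); v=np.polyfit(P[:,1],P[:,0],1); print(h,P.round(0)[[0,-1]].tolist(),'theta',np.arctan(-v[0])+.013,'x at hub y',np.polyval(v,124.5))
x0,x1,y0,y1=205,262,212,246
for f,(x0,x1,y0,y1) in(('tc',(205,262,222,250)),):
  q=g[y0:y1,x0:x1]; print('\n'.join(f'{y0+i} '+''.join(' .:-=+*#%@'[min(9,int((v-30)/14)) if v>30 else 0] for v in r) for i,r in enumerate(q)))
for t in(.2,.25,.3,.35):
  n=H+80*np.array([-np.sin(t-.013),np.cos(t-.013)]);print(t,n,proj('tc',[*n,259]).round(1),proj('tc',[*n,265]).round(1))
```

```text
[(216, np.int64(243), np.float64(134.0)), (218, np.int64(236), np.float64(125.0)), (220, np.int64(242), np.float64(88.0)), (222, np.int64(236), np.float64(103.0)), (224, np.int64(232), np.float64(128.0)), (226, np.int64(231), np.float64(135.0)), (228, np.int64(234), np.float64(127.0)), (230, np.int64(233), np.float64(126.0)), (232, np.int64(232), np.float64(124.0)), (234, np.int64(232), np.float64(124.0)), (236, np.int64(231), np.float64(127.0)), (238, np.int64(230), np.float64(127.0)), (240, np.int64(229), np.float64(127.0)), (242, np.int64(228), np.float64(126.0)), (244, np.int64(223), np.float64(154.0))]
240 [[597.0, 190.0], [609.0, 153.0]] theta 0.2489496237325612 x at hub y 608.9503726493074
246 [[596.0, 189.0], [608.0, 152.0]] theta 0.2489496237325596 x at hub y 607.7202522197111
222 ..:=++**+***++++++#%%#*=------------==*%@@@%#**+++*******
223   .:-=+**+**++++=+*%%#*=------------=+#%@%%##*********+++
224    ..-=**+**+++==+*#%#*=-------:----=*%%%##**************
225      .-+**+*++++==+***+-::----:::::-=*##*********++++****
226      .:+**+*+++=--=++==:..::::....::-+*****#***+==-
[... 988 characters left out ...]
.....::--=
243 #**++++++*###*++=--=+++=-::::::... ..:---::.::::.::::----
244 #**++++++*###*+==-------:::::-::.....:----:::::::-------=
245 #**++++++**##*==-:::..::------::.....::-------------=====
246 #**++++++****+---::. .:----=--::....:::--------==========
247 ##*+++++++**+=---:.  :-======-:....::-----==========+++++
248 ##**++++++++==----. .:=======-:....:--==========+++++++++
249 ##**+++++++======-. .-==++++=-:...:-========+++++++++++++
0.2 [593.82703705 203.10531135] [[214.5 233.2]] [[213.7 232.7]]
0.25 [589.91699622 202.26373685] [[215.1 235.3]] [[214.4 234.8]]
0.3 [586.05390312 201.2277935 ] [[215.9 237.4]] [[215.2 237. ]]
0.35 [582.24741346 200.00007063] [[216.7 239.5]] [[216. 239.]]
```

Call:
send_rows(
  commands=[
    {"translation": [0.08,0.1,0],"twist": [0,0,0]},
    {"translation": [0.16,0.2,0],"twist": [0,0,0]},
    {"translation": [0.24,0.3,0],"twist": [0,0,0]},
    {"translation": [0.32,0.4,0],"twist": [0,0,0]},
    {"translation": [0.4,0.5,0],"twist": [0,0,0]},
    {"translation": [0.48,0.6,0],"twist": [0,0,0]},
    {"translation": [0.56,0.7,0],"twist": [0,0,0]},
    {"translation": [0.64,0.8,0],"twist": [0,0,0]},
    {"translation": [0.72,0.9,0],"twist": [0,0,0]},
    {"translation": [0.8,1,0],"twist": [0,0,0]},
  ],
  grip=1,
)

```text
t: 45.15
ee_pos: [552.8, 156.9, 543.5]
orientation: [-2.578, -1.796, 0.0]
ft_force: [-0.5, -0.1, 0.7]
width: 0.5
```

Call:
send_rows(
  commands=[
    {"translation": [0.1,0.1,0],"twist": [0,0,0]},
    {"translation": [0.2,0.25,-0.1],"twist": [0,0,0]},
    {"translation": [0.3,0.4,-0.25],"twist": [0,0,0]},
    {"translation": [0.36,0.46,-0.4],"twist": [0,0,0]},
    {"translation": [0.36,0.46,-0.55],"twist": [0,0,0]},
    {"translation": [0.36,0.46,-0.7],"twist": [0,0,0]},
    {"translation": [0.36,0.46,-0.78],"twist": [0,0,0]},
    {"translation": [0.36,0.46,-0.85],"twist": [0,0,0]},
    {"translation": [0.36,0.46,-0.92],"twist": [0,0,0]},
    {"translation": [0.36,0.46,-0.94],"twist": [0,0,0]},
  ],
)

```text
t: 46.15
ee_pos: [588.0, 201.8, 449.1]
orientation: [-2.578, -1.795, 0.001]
ft_force: [-0.8, 0.6, -0.6]
width: 0.8
```

Call:
send_rows(
  commands=[
    {"translation": [0,0,-0.01],"twist": [0,0,0]},
    {"translation": [0,0,-0.02],"twist": [0,0,0]},
    {"translation": [0,0,-0.03],"twist": [0,0,0]},
    {"translation": [0,0,-0.04],"twist": [0,0,0]},
    {"translation": [0,0,-0.045],"twist": [0,0,0]},
    {"translation": [0,0,-0.045],"twist": [0,0,0]},
    {"translation": [0,0,-0.045],"twist": [0,0,0]},
    {"translation": [0,0,-0.045],"twist": [0,0,0]},
    {"translation": [0,0,-0.045],"twist": [0,0,0]},
    {"translation": [0,0,-0.045],"twist": [0,0,0]},
  ],
)

```text
t: 47.15
ee_pos: [588.2, 202.0, 445.1]
orientation: [2.578, 1.796, 0.0]
ft_force: [0.3, 0.2, 0.4]
width: 0.6
```

Call:
send_rows(
  commands=[
    {"translation": [0,0,-0.005],"twist": [0,0,0]},
    {"translation": [0,0,-0.01],"twist": [0,0,0]},
    {"translation": [0,0,-0.015],"twist": [0,0,0]},
    {"translation": [0,0,-0.02],"twist": [0,0,0]},
    {"translation": [0,0,-0.025],"twist": [0,0,0]},
    {"translation": [0,0,-0.03],"twist": [0,0,0]},
    {"translation": [0,0,-0.035],"twist": [0,0,0]},
    {"translation": [0,0,-0.04],"twist": [0,0,0]},
    {"translation": [0,0,-0.045],"twist": [0,0,0]},
    {"translation": [0,0,-0.05],"twist": [0,0,0]},
  ],
)

```text
t: 48.15
ee_pos: [588.5, 202.2, 441.0]
orientation: [2.578, 1.795, 0.003]
ft_force: [0.1, 0.2, 7.2]
width: 0.6
```

Call:
send_rows(
  commands=[
    {"translation": [0,0,0.1],"twist": [0,0,0]},
    {"translation": [0,0,0.3],"twist": [0,0,0]},
    {"translation": [0,0,0.5],"twist": [0,0,0]},
    {"translation": [0,0,0.7],"twist": [0,0,0]},
    {"translation": [-0.1,0,0.9],"twist": [0,0,0]},
    {"translation": [-0.3,0,1],"twist": [0,0,0]},
    {"translation": [-0.5,0,1],"twist": [0,0,0]},
    {"translation": [-0.6,0,1],"twist": [0,0,0]},
    {"translation": [-0.6,0,1],"twist": [0,0,0]},
    {"translation": [-0.6,0,1],"twist": [0,0,0]},
  ],
)

```text
t: 49.15
ee_pos: [528.5, 202.1, 540.1]
orientation: [2.578, 1.796, 0.0]
ft_force: [0.8, 0.3, 0.4]
width: 0.5
```

Run:
```python
from h import *
import time
a=snap('scene','sd')['img'];b=cv2.imread('pics/sb.png')[:,:,::-1]
d=cv2.absdiff(a,b)[105:215,365:430].max(2); print('board region diff',d.mean(),(d>40).mean())
print(ctrl.get_obs()['t'],ctrl.get_obs()['ee_pos'],ctrl.get_obs()['ft_force']);print(ctrl.close_job())
```

```text
board region diff 23.264895104895103 0.1951048951048951
49.2 [528.71266449 202.06613653 539.97124357] [-0.40513724 -0.02899168 -0.01179189]
the job is handed in; nothing more can be done
None
```

The job is handed in at t = 49.2 s. The board hangs on the once-empty hook, and both arms appear to be locked, but one last picture check was unclear.

- **Empty hook:** I lifted it by its nose and turned it. I then pushed it with fingers set to slide over the nose once it dropped. It dropped at about 1.4–1.45 rad.
- **Board:** I lifted it 25 mm, took it off over the nose and hung it on that hook. The board rested on the second bar at the same tool height as on the first, so that arm was seated in its notch. A picture taken after I let go shows the board hanging by its hole behind the nose.
- **Other hook:** I folded it the same way. It rests at about 0.25–0.3 rad, within the 0.35 allowed.
- **Lock check on the folded hook:** With shut fingers above its nose there was no contact at 263 mm and contact at about 259 mm. The nose top is at 259 mm when locked and 265 mm when not.
- **Forces:** Sideways readings at the end of each move stayed within about 3.5 N while the arms were turned. The last reading showed the robot clear of everything.

**Unclear check:** The final before/after comparison of the area round the board showed differences (mean 23 grey levels, 20% of pixels changed). I put this down to the robot and its shadow having moved, but I had used up my 12 pictures and could not look. The board was last seen hanging properly just after the other arm was folded.

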